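# Unload the cartridge spinner

### The job

Unload the cartridge spinner: unscrew its hold-down knob, which has a left-hand thread (it comes off clockwise), and set it down on the bench beside the machine, then lift off the clear cover and lay it flat on the bench beside the machine. Then empty the nests: lay every sound cartridge flat in the blue tray, none on top of another, and put the rejects (mouthpiece missing or askew) into the grey box. Leave the bottle, jar and screwdriver where they are.

Things in the scene. Friction and masses are not known exactly. Their poses are not given: they have to be found in the camera images.
- spinner: white round bench spinner, fixed, its rotor locked. Origin: on the spindle axis at bench height; z up. Drum 236 mm across; aluminium rotor disc 244 mm across, top 65 mm above the bench, with six raised radial nests, every 60 degrees from its own x axis. A central shoulder, radius 30 mm, top at 92.5 mm, carries the cover
- nest0 (a point): centre of the top of the nest on the spinner's own x axis (the other five are alike): pedestal 19 mm wide, top 77 mm above the bench, 12 mm above the disc; the cartridge's 24 mm width overhangs it. End wall outside (to 87 mm), low side posts (to 85 mm) at radius 62-67 and 108-115 mm from the spindle; between them both sides are free for fingers
- spindle_top (a point): top of the steel spindle, 154 mm above the bench, on its axis. A plain nose, 18 mm across, 20 mm long; below it a coarse left-hand thread, 23 mm across, 14 mm lead
- knob: black knob, left-hand thread, 0.12 kg. Origin: centre of underside, z up. Skirt 44 mm across, 40 mm high, closed top; on it a grip bar 60 mm long (own x), 16 mm thick (y), 40 to 70 mm above the origin. Starts screwed down at 119.5 mm. Clockwise from above it rises 14 mm a turn, free after just under one turn (12-13 mm); stays put when let go; anticlockwise tightens; cannot be pulled off
- cover: hold-down cover, 0.18 kg: clear disc 150 mm across, 5 mm thick, with a grey hub 48 mm across from 5 to 27 mm above the underside, bored 29 mm for the spindle. Origin: centre of the underside, z up. Starts on the spinner's shoulder, underside at 92.5 mm, under the knob; loose once the knob is off; to clear the spindle lift it by the hub at least 65 mm
- good1: cartridge, 0.04 kg: flat clear body 52 x 24 x 14 mm (own x, y, z); origin: centre of that body. Sound: a straight black mouthpiece, 26 x 21 mm, continues it at the -x end, 78 mm in all. Starts in a nest of the spinner, +x outward, body centre 87 mm from the spindle axis and 84 mm above the bench, under the cover's rim. May be absent (None)
- good2: cartridge, 0.04 kg: flat clear body 52 x 24 x 14 mm (own x, y, z); origin: centre of that body. Sound: a straight black mouthpiece, 26 x 21 mm, continues it at the -x end, 78 mm in all. Starts in a nest of the spinner, +x outward, body centre 87 mm from the spindle axis and 84 mm above the bench, under the cover's rim. May be absent (None)
- good3: cartridge, 0.04 kg: flat clear body 52 x 24 x 14 mm (own x, y, z); origin: centre of that body. Sound: a straight black mouthpiece, 26 x 21 mm, continues it at the -x end, 78 mm in all. Starts in a nest of the spinner, +x outward, body centre 87 mm from the spindle axis and 84 mm above the bench, under the cover's rim. May be absent (None)
- good4: cartridge, 0.04 kg: flat clear body 52 x 24 x 14 mm (own x, y, z); origin: centre of that body. Sound: a straight black mouthpiece, 26 x 21 mm, continues it at the -x end, 78 mm in all. Starts in a nest of the spinner, +x outward, body centre 87 mm from the spindle axis and 84 mm above the bench, under the cover's rim. May be absent (None)
- capless: cartridge, 0.04 kg: flat clear body 52 x 24 x 14 mm (own x, y, z); origin: centre of that body. Reject: its mouthpiece is missing, only the body is there. Starts in a nest of the spinner, +x outward, body centre 87 mm from the spindle axis and 84 mm above the bench, under the cover's rim. May be absent (None)
- crooked: cartridge, 0.04 kg: flat clear body 52 x 24 x 14 mm (own x, y, z); origin: centre of that body. Reject: its black mouthpiece (26 mm long, at the -x end) stands sideways askew by about 30 degrees. Starts in a nest of the spinner, +x outward, body centre 87 mm from the spindle axis and 84 mm above the bench, under the cover's rim. May be absent (None)
- tray: shallow blue tray, loose, 160 x 200 mm (own x, y) with walls 26 mm high, floor and walls 4 mm thick, 0.45 kg. Origin: centre of its underside. Stands left or right of the spinner
- reject_box: grey open box, deeper and smaller than the tray, loose, 150 x 170 mm (own x, y) with walls 60 mm high, floor and walls 4 mm thick, 0.45 kg. Origin: centre of its underside. Stands on the other side of the spinner from the tray
- bottle: bystander, loose: white plastic bottle, 56 mm wide and 120 mm tall; origin under its foot
- jar: bystander, loose: glass jar with a steel cap, 68 mm wide and 70 mm tall; origin under its foot
- driver: bystander, loose: black-handled screwdriver, 170 mm long, lying beyond the spinner; its own x axis runs from the handle towards the tip
There are look-alikes about, which are no part of the job. Leave any green or yellow look-alike of the capless alone.

How it is judged:
By the outcome, as a careful person would: the job done as asked, in the order asked, and still so for the second after the job is handed in, with the robot touching nothing.
Of good1, good2, good3, good4 only 2 to 3 are there at a start; the rules pass over those that are not, and their reading is None.
Of capless, crooked only 1 to 2 are there at a start; the rules pass over those that are not, and their reading is None.
At some moment in a run one of tray, reject_box may be knocked a few centimetres aside while the robot is not near it.
Once in a run the grip may slacken for a moment while it holds something.
It also fails if it takes over 210 s, if anything falls off the work surface, if the arm or the gripper's body presses on something with over 40 N, if the wrist force passes 120 N, or if a joint passes its speed limit or range.

### The arm

A 7-joint arm with a two-finger parallel gripper is mounted at the origin on the work surface. World frame = base frame: x ahead of the robot, y to its left, z up, the work surface at z = 0. Lengths are in m, angles in rad, forces in N, time in s.
With the tool pointing down it reaches from about 0.4 to 0.85 m from the base axis. Payload 4.4 kg.
Tool frame: the origin (TCP) lies between the finger pads; the fingertips stand 19 mm ahead of it and the grasp point (between the pads) is the TCP; z points along the fingers, y is the line along which they close (so a half turn about z gives the same grasp; the last joint's range is limited). The gripper opens to 94 mm and grips with 3 to 60 N. Pads are 16 mm wide; open, the fingers measure 119 mm over their backs; the gripper's body (75 mm by 177 mm) begins 78 mm behind the grasp point.
Start: joints at [-1.198, 0.628, 0.038, 1.517, -0.027, 0.996, -0.02], TCP at [0.276, 0.588, 0.224] pointing down, gripper open.
Joint ranges: [-3.06, 3.06], [-0.37, 2.12], [-1.25, 1.32], [0.18, 2.47], [-1.1, 4.24], [0.23, 1.98], [-2.94, 2.94]. Speed limits (rad/s): [2.57, 2.57, 3.14, 3.14, 3.14, 3.14, 3.14].

### API

Orientations are given as a rotation vector (axis times angle).
In Python, from plant import ctrl, vision gives the robot as it stands.
- The arm moves only by the tool step_arm, never from a script. Its argument "series" is a list of rows, each an object of numbers: "dx", "dy", "dz": the shift along the world's x, y, z in mm; "spin": the turn about the world's z in degrees; "grip": the opening, from 0 (shut) to 1 (fully open). In form: [{"dx": .., "dy": .., "dz": .., "spin": .., "grip": ..}, ...]. A call has 1 to 12 rows; each row shifts and turns the commanded pose from where the row before left it; what a row does not reach is not made up. A row lasts 1/12 s, in which the tool goes at most 41.7 mm and 7.16 degrees, less where a joint would pass 70% of its speed; a pose out of reach is approached as far as the arm can. A call with a gripper value outside its range is refused whole. The fingers move at their own pace and stop on an object; "grip_force" is the grip in N (left out, the last holds). Time passes only in rows, so rows that do not move let the fingers close. It gives the time, the measured TCP pose, the force, the opening and the grip force at its end, in the units of the state.
- ctrl.observe(): the state, without advancing time (a new reading comes with each control period).
- vision.capture(name): name is "side" or "top" or "wrist"; returns a dict with "pixels" (420x560x3 uint8, red, green, blue), "fx", "fy", "cx", "cy" (pixels), "rvec" (rotation vector, rad) and "tvec" (3), from world to camera coordinates, as OpenCV has them. Camera axes: x right, y down, z forward; pixel columns grow to the right and rows downward; lengths in m; the calibration is good to about 2 mm. A picture is of the moment at which its call begins. There is no depth.
- ctrl.sign_off(): hands the job in; it is judged then, once.
The state is a dict: "clock": time; "joints": joint angles; "dq": joint speeds; "joint_efforts": joint torques, N m; "tool_pos": TCP position; "orientation": TCP orientation; "wrist_force": force on the tool from outside, world axes, zero at the start; "wrist_torque": the same for the moment, N m; "opening": finger opening in m; "grip_force": force on a finger pad.
Only numpy, scipy, OpenCV 4.12 (cv2) and the standard library are available. Lean on these libraries where they do the work, as an engineer would, in place of code of your own. Each camera call takes 0.05 s, during which the arm holds its last target. There are 200 camera calls.

## Working session

There is one attempt and no reset: what is moved stays moved. The work goes in short steps, Python scripts to look and compute and a tool call to move; the robot and the scene stay as the last step left them, time stands still between calls to the robot, and variables do not carry over. Pictures are saved under pics/ and viewed, at most 14 in all, crops included, and the job is handed in when it is done.

Besides the shell and the picture viewer there is one more tool, called after "Request:" in YAML: its name, and indented under it one key for each argument. step_arm: Moves the arm, as the interface text tells. Its arguments: {"type":"object","properties":{"series":{"type":"array","items":{"type":"object","properties":{"dx":{"type":"number"},"dy":{"type":"number"},"dz":{"type":"number"},"spin":{"type":"number"},"grip":{"type":"number"}}}},"grip_force":{"type":"number"}},"required":["series"]}

```bash
mkdir -p pics && cat > h.py <<'E'
import numpy as np, cv2
from plant import ctrl, vision
def cap(n,f=None):
    c=vision.capture(n)
    if f: cv2.imwrite('pics/'+f,c['pixels'][:,:,::-1])
    return c
def P(c):
    R=cv2.Rodrigues(np.array(c['rvec'],float))[0]; t=np.array(c['tvec'],float).ravel(); return R,t
def ray(c,u,v,z):
    R,t=P(c); d=R.T@np.array([(u-c['cx'])/c['fx'],(v-c['cy'])/c['fy'],1]); o=-R.T@t
    return o+d*(z-o[2])/d[2]
def pix(c,X):
    R,t=P(c); p=R@np.array(X,float)+t; return c['fx']*p[0]/p[2]+c['cx'],c['fy']*p[1]/p[2]+c['cy']
E
python3 - <<'E'
from h import *
import pickle
t=cap('top','top0.png');s=cap('side','side0.png')
pickle.dump((t,s),open('c0.pkl','wb'))
print(ctrl.observe())
for c in(t,s):
    R,tt=P(c);print(-R.T@tt,c['fx'],R[2])
E
```

```text
{'clock': 0.1, 'joints': array([-1.19780618,  0.62926381,  0.03847971,  1.51827212, -0.02697633,
        0.99630821, -0.01999827]), 'dq': array([ 0.00021828, -0.00035011, -0.0003808 , -0.00210266, -0.00075768,
        0.00047593, -0.00020582]), 'joint_efforts': array([ 1.26668521e-03, -5.50800133e+01,  1.14655282e+00, -1.87122649e+01,
       -5.22413955e-02,  1.91046501e-02,  6.54084351e-05]), 'tool_pos': array([0.2759012 , 0.58790103, 0.2236388 ]), 'orientation': array([-6.83685097e-01, -3.06596859e+00,  2.67473221e-03]), 'wrist_force': array([0.46322093, 0.4494726 , 0.01033367]), 'wrist_torque': array([0.0353413 , 0.01562946, 0.04847376]), 'grip_force': 0.0, 'opening': 0.09417243895727852}
[0.51490545 0.01442008 0.9515267 ] 397.6813415961978 [ 0.15058911 -0.02872879 -0.98817892]
[0.38216445 1.07490001 1.12837087] 536.8074423599543 [ 0.16976199 -0.71346884 -0.67981106]
```

View pics/top0.png

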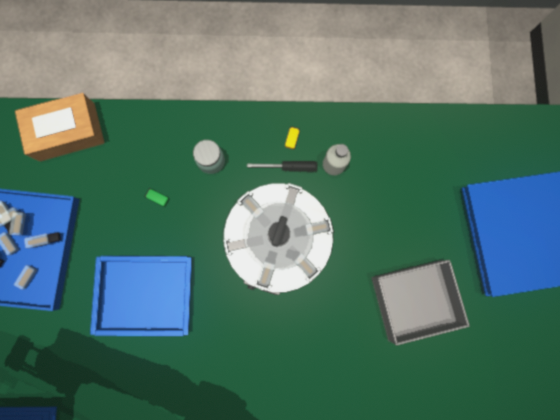

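View pics/side0.png

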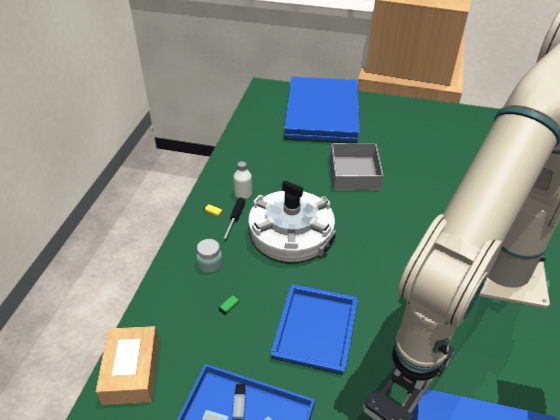

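```bash
python3 - <<'E'
from h import *
import pickle
t,s=pickle.load(open('c0.pkl','rb'))
im=t['pixels'][:,:,::-1]
a=cv2.resize(im[170:310,205:350],None,fx=4,fy=4,interpolation=cv2.INTER_CUBIC)
cv2.imwrite('pics/z1.png',a)
a=cv2.resize(s['pixels'][165:270,230:350,::-1],None,fx=6,fy=5.6,interpolation=cv2.INTER_CUBIC)
cv2.imwrite('pics/z2.png',a)
for n,L,z in(('tray',[(97,257),(191,257),(188,335),(92,334)],.026),('box',[(375,278),(451,262),(468,325),(395,343)],.06)):
    for p in L: print(n,ray(t,*p,z).round(3))
print(ray(t,278,237,.065), ray(t,280,234,.15))
E
```

```text
tray [0.552 0.413 0.026]
tray [0.553 0.2   0.026]
tray [0.379 0.2   0.026]
tray [0.382 0.412 0.026]
box [ 0.506 -0.216  0.06 ]
box [ 0.542 -0.39   0.06 ]
box [ 0.404 -0.419  0.06 ]
box [ 0.366 -0.256  0.06 ]
[5.96180319e-01 2.81768973e-04 6.50000000e-02] [ 0.59448846 -0.00238729  0.15      ]
```

View pics/z1.png

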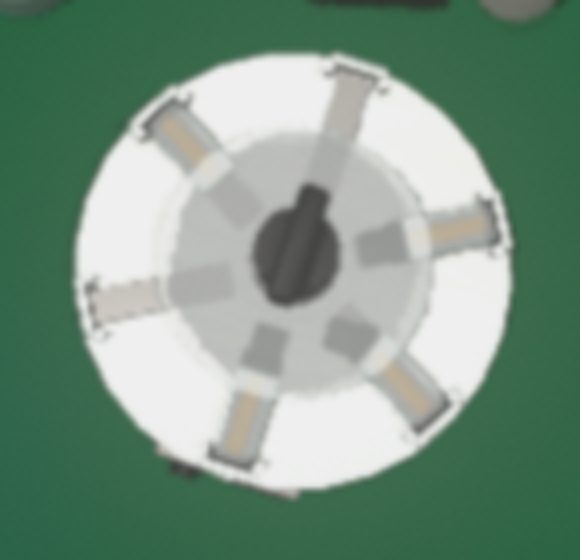

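View pics/z2.png

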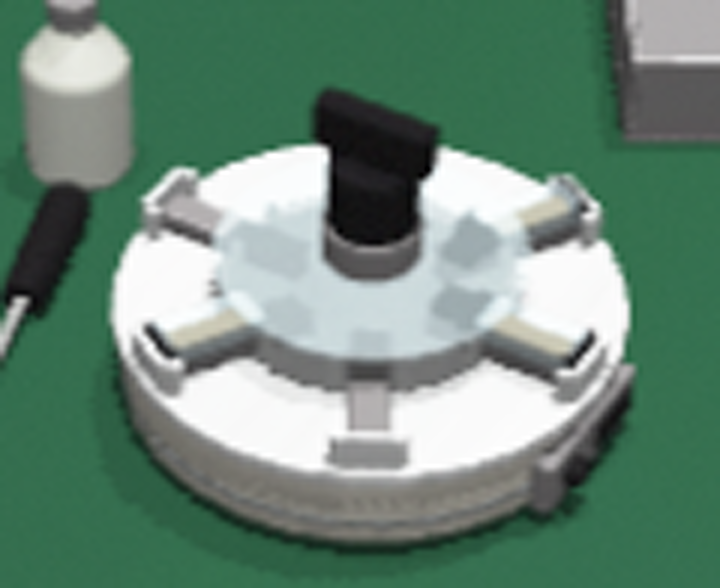

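```bash
cat >> h.py <<'E'
def yaw(o=None):
    "angle of the tool y axis, deg"
    R=cv2.Rodrigues(np.array(ctrl.observe()['orientation'] if o is None else o,float))[0]
    return np.degrees(np.arctan2(R[1,1],R[0,1]))
E
python3 - <<'E'
from h import *
import pickle
t,s=pickle.load(open('c0.pkl','rb'))
f=lambda c,x,y,z: ray(c,205+x/4,170+y/4,z)[:2]
a=f(t,315,188,.1895);b=f(t,283,302,.1895);print('bar',a,b,np.linalg.norm(a-b),(a+b)/2,np.degrees(np.arctan2(*(a-b)[::-1])))
# side
g=lambda x,y,z: ray(s,230+x/6,165+y/5.6,z)[:2]
a=g(322,95,.1895);b=g(438,130,.1895);print('bar side',a,b,(a+b)/2,np.degrees(np.arctan2(*(a-b)[::-1])))
# drum rim disc 244mm at z .065: extremes
gpts=[(75,265),(512,280),(290,52),(300,490),(135,130),(440,110),(140,410),(452,410)]
w=np.array([f(t,*p,.065) for p in gpts]);A=np.c_[2*w,np.ones(len(w))];x=np.linalg.lstsq(A,(w**2).sum(1),rcond=None)[0]
print('disc',x[:2],np.sqrt(x[2]+x[0]**2+x[1]**2))
c=x[:2]
for p in[(170,115),(352,72),(495,225),(432,415),(235,462),(90,305)]:
    w=f(t,*p,.087)-c;print(p,np.hypot(*w),np.degrees(np.arctan2(w[1],w[0])))
print(yaw())
E
```

```text
bar [ 0.62363362 -0.00872964] [0.56843714 0.00651696] 0.05726352100681732 [ 0.59603538 -0.00110634] -15.441433575073816
bar side [ 0.62407932 -0.00581496] [0.56814882 0.00687373] [5.96114073e-01 5.29389651e-04] -12.782067539333713
disc [ 0.59812299 -0.00196154] 0.1205281469460763
(170, 115) 0.10668572143590145 41.13929763019413
(352, 72) 0.10965787935221404 -16.075782712770597
(495, 225) 0.11065022668700641 -79.49097202160598
(432, 415) 0.11061765381172824 -138.63188515120035
(235, 462) 0.11285092583068579 163.16234499205962
(90, 305) 0.11443720949854284 102.35414630596453
64.85838522332779
```

Request:
step_arm:
  series:
    - {"dz": 15}
    - {"dx": 25,"dy": -30,"dz": 15}
    - {"dx": 25,"dy": -30,"dz": 15}
    - {"dx": 25,"dy": -30,"dz": 10}
    - {"dx": 20,"dy": -30}
    - {"dx": 20,"dy": -30}
    - {"dx": 20,"dy": -30}
    - {"dx": 20,"dy": -30}
    - {"dx": 20,"dy": -30}
    - {"dx": 20,"dy": -30}
    - {"dx": 20,"dy": -30}
    - {"dx": 20,"dy": -30}

```text
invalid input at $.series[0]: expected keys dx, dy, dz, spin, grip
```

Request:
step_arm:
  series:
    - {"dx": 0,"dy": 0,"dz": 15,"spin": 0,"grip": 1}
    - {"dx": 25,"dy": -30,"dz": 15,"spin": 2,"grip": 1}
    - {"dx": 25,"dy": -30,"dz": 15,"spin": 2,"grip": 1}
    - {"dx": 25,"dy": -30,"dz": 10,"spin": 2,"grip": 1}
    - {"dx": 20,"dy": -30,"dz": 0,"spin": 2,"grip": 1}
    - {"dx": 20,"dy": -30,"dz": 0,"spin": 3,"grip": 1}
    - {"dx": 20,"dy": -30,"dz": 0,"spin": 0,"grip": 1}
    - {"dx": 20,"dy": -30,"dz": 0,"spin": 0,"grip": 1}
    - {"dx": 20,"dy": -30,"dz": 0,"spin": 0,"grip": 1}
    - {"dx": 20,"dy": -30,"dz": 0,"spin": 0,"grip": 1}
    - {"dx": 20,"dy": -30,"dz": 0,"spin": 0,"grip": 1}
    - {"dx": 20,"dy": -30,"dz": 0,"spin": 0,"grip": 1}

```text
clock: 1.1
tool_pos: [0.5114, 0.2569, 0.2791]
orientation: [-0.387, -3.117, 0.001]
wrist_force: [0.2, 0.3, -0.6]
opening: 0.0943
grip_force: 0.0
```

```bash
python3 -c "
from h import *
o=ctrl.observe();print(o['joints'],o['tool_pos'],yaw())"
```

```text
[-0.5334958   0.45844833  0.02847666  1.66931292 -0.01491807  1.01471842
  0.82393054] [0.51141361 0.25694349 0.27910904] 75.85991737069968
```

Request:
step_arm:
  series:
    - {"dx": 10,"dy": -30,"dz": 0,"spin": 0,"grip": 1}
    - {"dx": 10,"dy": -30,"dz": 0,"spin": 0,"grip": 1}
    - {"dx": 10,"dy": -30,"dz": 0,"spin": 0,"grip": 1}
    - {"dx": 10,"dy": -30,"dz": 0,"spin": 0,"grip": 0.7}
    - {"dx": 10,"dy": -30,"dz": 0,"spin": 0,"grip": 0.7}
    - {"dx": 10,"dy": -30,"dz": 0,"spin": 0,"grip": 0.7}
    - {"dx": 10,"dy": -30,"dz": 0,"spin": 0,"grip": 0.7}
    - {"dx": 10,"dy": -30,"dz": 0,"spin": 0,"grip": 0.7}
    - {"dx": 4,"dy": -15,"dz": 0,"spin": 0,"grip": 0.7}
    - {"dx": 0,"dy": 0,"dz": 0,"spin": 0,"grip": 0.7}
    - {"dx": 0,"dy": 0,"dz": 0,"spin": 0,"grip": 0.7}

```text
clock: 2.02
tool_pos: [0.5946, 0.0032, 0.2789]
orientation: [-0.39, -3.116, -0.0]
wrist_force: [-0.9, 0.0, 0.3]
opening: 0.0662
grip_force: 0.0
```

```bash
python3 -c "
from h import *
o=ctrl.observe();print(o['joints'],o['tool_pos'],yaw())
w=cap('wrist','w0.png');s=cap('side','s1.png')
for z in(.1895,):
  print(pix(w,(.5962,-.0005,z)),pix(s,(.5962,-.0005,z)))"
```

```text
[-0.094049    0.49376019  0.06512051  1.60890888 -0.03620616  1.0412024
  1.30362486] [0.59460671 0.003154   0.27887415] 75.74400182371299
(np.float64(278.0255379862116), np.float64(223.48555759093009)) (np.float64(293.32230419515696), np.float64(184.82174296109505))
```

View pics/w0.png

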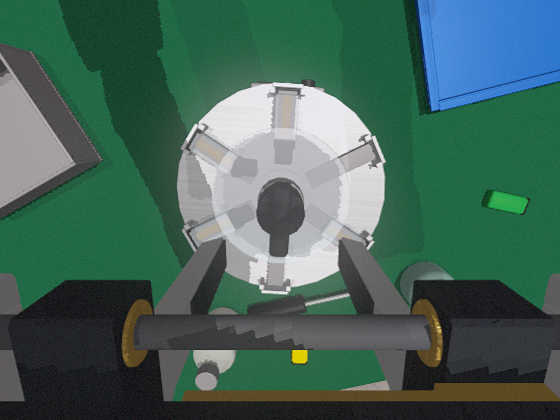

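Request:
step_arm:
  series:
    - {"dx": 1.5,"dy": -2.5,"dz": -20,"spin": 0,"grip": 0.5}
    - {"dx": 0,"dy": 0,"dz": -30,"spin": 0,"grip": 0.5}
    - {"dx": 0,"dy": 0,"dz": -25,"spin": 0,"grip": 0.5}
    - {"dx": 0,"dy": 0,"dz": -12,"spin": 0,"grip": 0.5}
    - {"dx": 0,"dy": 0,"dz": -8,"spin": 0,"grip": 0.5}
    - {"dx": 0,"dy": 0,"dz": 0,"spin": 0,"grip": 0.1}
    - {"dx": 0,"dy": 0,"dz": 0,"spin": 0,"grip": 0.1}
    - {"dx": 0,"dy": 0,"dz": 0,"spin": 0,"grip": 0.1}
    - {"dx": 0,"dy": 0,"dz": 0,"spin": 0,"grip": 0.1}
    - {"dx": 0,"dy": 0,"dz": 0,"spin": 0,"grip": 0.1}
    - {"dx": 0,"dy": 0,"dz": 0,"spin": 0,"grip": 0.1}
  grip_force: 40

```text
clock: 3.03
tool_pos: [0.597, 0.0012, 0.1854]
orientation: [0.387, 3.116, 0.001]
wrist_force: [-1.2, -0.0, 2.7]
opening: 0.0157
grip_force: 39.8
```

Request:
step_arm:
  series:
    - {"dx": 0,"dy": 0,"dz": 0.27,"spin": -3,"grip": 0}
    - {"dx": 0,"dy": 0,"dz": 0.27,"spin": -7,"grip": 0}
    - {"dx": 0,"dy": 0,"dz": 0.27,"spin": -7,"grip": 0}
    - {"dx": 0,"dy": 0,"dz": 0.27,"spin": -7,"grip": 0}
    - {"dx": 0,"dy": 0,"dz": 0.27,"spin": -7,"grip": 0}
    - {"dx": 0,"dy": 0,"dz": 0.27,"spin": -7,"grip": 0}

```text
clock: 3.53
tool_pos: [0.5964, 0.0012, 0.1861]
orientation: [-1.389, -2.818, -0.0]
wrist_force: [-0.3, 0.5, -0.7]
opening: 0.016
grip_force: 39.8
```

```bash
python3 -c "
from h import *
o=ctrl.observe();print(o['joints'],o['tool_pos'],yaw(),o['wrist_torque'],o['wrist_force'],o['opening'])"
```

```text
[-0.20471049  0.60610062  0.24745372  1.71906117 -0.18885836  0.83971037
  0.78160528] [0.59636673 0.00122425 0.18610307] 37.50974024384295 [-0.03573067  0.02037009 -0.00410672] [-0.25372787  0.50312202 -0.68524729] 0.015953752504308485
```

Request:
step_arm:
  series:
    - {"dx": 0,"dy": 0,"dz": 0.27,"spin": -7,"grip": 0}
    - {"dx": 0,"dy": 0,"dz": 0.27,"spin": -7,"grip": 0}
    - {"dx": 0,"dy": 0,"dz": 0.27,"spin": -7,"grip": 0}
    - {"dx": 0,"dy": 0,"dz": 0.27,"spin": -7,"grip": 0}
    - {"dx": 0,"dy": 0,"dz": 0.27,"spin": -7,"grip": 0}
    - {"dx": 0,"dy": 0,"dz": 0.27,"spin": -7,"grip": 0}
    - {"dx": 0,"dy": 0,"dz": 0.27,"spin": -7,"grip": 0}
    - {"dx": 0,"dy": 0,"dz": 0.27,"spin": -7,"grip": 0}
    - {"dx": 0,"dy": 0,"dz": 0.27,"spin": -7,"grip": 0}
    - {"dx": 0,"dy": 0,"dz": 0.27,"spin": -7,"grip": 0}
    - {"dx": 0,"dy": 0,"dz": 0.27,"spin": -7,"grip": 0}
    - {"dx": 0,"dy": 0,"dz": 0.27,"spin": -7,"grip": 0}

```text
clock: 4.53
tool_pos: [0.5968, 0.0016, 0.1895]
orientation: [-2.917, -1.165, -0.002]
wrist_force: [0.6, -0.3, -1.4]
opening: 0.0159
grip_force: 39.8
```

Request:
step_arm:
  series:
    - {"dx": 0,"dy": 0,"dz": 0.27,"spin": -7,"grip": 0}
    - {"dx": 0,"dy": 0,"dz": 0.27,"spin": -7,"grip": 0}
    - {"dx": 0,"dy": 0,"dz": 0.27,"spin": -7,"grip": 0}
    - {"dx": 0,"dy": 0,"dz": 0.27,"spin": -7,"grip": 0}
    - {"dx": 0,"dy": 0,"dz": 0.27,"spin": -7,"grip": 0}
    - {"dx": 0,"dy": 0,"dz": 0.27,"spin": -7,"grip": 0}
    - {"dx": 0,"dy": 0,"dz": 0.27,"spin": -7,"grip": 0}
    - {"dx": 0,"dy": 0,"dz": 0.27,"spin": -7,"grip": 0}
    - {"dx": 0,"dy": 0,"dz": 0.27,"spin": -7,"grip": 0}
    - {"dx": 0,"dy": 0,"dz": 0.27,"spin": -7,"grip": 0}
    - {"dx": 0,"dy": 0,"dz": 0.27,"spin": -7,"grip": 0}
    - {"dx": 0,"dy": 0,"dz": 0.27,"spin": -7,"grip": 0}

```text
clock: 5.53
tool_pos: [0.5972, 0.0016, 0.1927]
orientation: [-2.947, 1.086, -0.002]
wrist_force: [1.9, -0.5, -1.5]
opening: 0.0157
grip_force: 39.8
```

```bash
python3 -c "
from h import *
o=ctrl.observe();print(o['joints'],o['tool_pos'],yaw(),o['wrist_torque'],o['wrist_force'],o['opening'])"
```

```text
[-0.62804071  0.8292773   1.06246376  1.72369435 -0.81175727  1.09450994
 -1.57467461] [0.59720569 0.00156779 0.19265994] -130.4430708005342 [-0.00527419 -0.15872464 -0.03616417] [ 1.87107645 -0.46138647 -1.48146273] 0.015706831181740592
```

Request:
step_arm:
  series:
    - {"dx": 0,"dy": 0,"dz": 0,"spin": 0,"grip": 0.5}
    - {"dx": 0,"dy": 0,"dz": 0,"spin": 0,"grip": 0.5}
    - {"dx": 0,"dy": 0,"dz": 10,"spin": 0,"grip": 0.5}
    - {"dx": 0,"dy": 0,"dz": 18,"spin": 0,"grip": 0.5}
    - {"dx": 0,"dy": 0,"dz": 12,"spin": 5,"grip": 0.5}
    - {"dx": 0,"dy": 0,"dz": 0,"spin": 7,"grip": 0.5}
    - {"dx": 0,"dy": 0,"dz": 0,"spin": 7,"grip": 0.5}
    - {"dx": 0,"dy": 0,"dz": 0,"spin": 7,"grip": 0.5}
    - {"dx": 0,"dy": 0,"dz": 0,"spin": 7,"grip": 0.5}
    - {"dx": 0,"dy": 0,"dz": 0,"spin": 7,"grip": 0.5}
    - {"dx": 0,"dy": 0,"dz": 0,"spin": 7,"grip": 0.5}
    - {"dx": 0,"dy": 0,"dz": 0,"spin": 7,"grip": 0.5}

```text
clock: 6.53
tool_pos: [0.5966, 0.001, 0.2337]
orientation: [-3.117, -0.392, -0.002]
wrist_force: [0.4, -0.2, 0.8]
opening: 0.0467
grip_force: 0.0
```

Request:
step_arm:
  series:
    - {"dx": 0,"dy": 0,"dz": 0,"spin": 7,"grip": 0.5}
    - {"dx": 0,"dy": 0,"dz": 0,"spin": 7,"grip": 0.5}
    - {"dx": 0,"dy": 0,"dz": 0,"spin": 7,"grip": 0.5}
    - {"dx": 0,"dy": 0,"dz": 0,"spin": 7,"grip": 0.5}
    - {"dx": 0,"dy": 0,"dz": 0,"spin": 7,"grip": 0.5}
    - {"dx": 0,"dy": 0,"dz": 0,"spin": 7,"grip": 0.5}
    - {"dx": 0,"dy": 0,"dz": 0,"spin": 7,"grip": 0.5}
    - {"dx": 0,"dy": 0,"dz": 0,"spin": 7,"grip": 0.5}
    - {"dx": 0,"dy": 0,"dz": 0,"spin": 7,"grip": 0.5}
    - {"dx": 0,"dy": 0,"dz": 0,"spin": 7,"grip": 0.5}
    - {"dx": 0,"dy": 0,"dz": 0,"spin": 7,"grip": 0.5}
    - {"dx": 0,"dy": 0,"dz": 0,"spin": 7,"grip": 0.5}

```text
clock: 7.53
tool_pos: [0.5967, 0.0007, 0.2338]
orientation: [2.054, 2.375, 0.002]
wrist_force: [-0.4, 1.0, -0.6]
opening: 0.0474
grip_force: 0.0
```

Request:
step_arm:
  series:
    - {"dx": 0,"dy": 0,"dz": 0,"spin": 7,"grip": 0.5}
    - {"dx": 0,"dy": 0,"dz": 0,"spin": 7,"grip": 0.5}
    - {"dx": 0,"dy": 0,"dz": 0,"spin": 7,"grip": 0.5}
    - {"dx": 0,"dy": 0,"dz": 0,"spin": 7,"grip": 0.5}
    - {"dx": 0,"dy": 0,"dz": 0,"spin": 7,"grip": 0.5}
    - {"dx": 0,"dy": 0,"dz": 0,"spin": 7,"grip": 0.5}
    - {"dx": 0,"dy": 0,"dz": 0,"spin": 0,"grip": 0.5}
    - {"dx": 0,"dy": 0,"dz": 0,"spin": 0,"grip": 0.5}

```text
clock: 8.2
tool_pos: [0.5967, 0.0006, 0.2335]
orientation: [1.082, 2.948, 0.001]
wrist_force: [-0.2, -0.0, 0.1]
opening: 0.0469
grip_force: 0.0
```

```bash
python3 -c "
from h import *
o=ctrl.observe();print(o['joints'],o['tool_pos'],yaw(),o['opening'])"
```

```text
[-0.19591023  0.54927684  0.23307275  1.66791125 -0.1499515   0.94036206
  0.95997093] [0.59670812 0.00064655 0.23348677] 49.70247955346948 0.04685935882393884
```

Request:
step_arm:
  series:
    - {"dx": 0,"dy": 0,"dz": -20,"spin": 0,"grip": 0.5}
    - {"dx": 0,"dy": 0,"dz": -12,"spin": 0,"grip": 0.5}
    - {"dx": 0,"dy": 0,"dz": -8,"spin": 0,"grip": 0.5}
    - {"dx": 0,"dy": 0,"dz": 0,"spin": 0,"grip": 0}
    - {"dx": 0,"dy": 0,"dz": 0,"spin": 0,"grip": 0}
    - {"dx": 0,"dy": 0,"dz": 0,"spin": 0,"grip": 0}
    - {"dx": 0,"dy": 0,"dz": 0,"spin": 0,"grip": 0}
    - {"dx": 0,"dy": 0,"dz": 0,"spin": 0,"grip": 0}
    - {"dx": 0,"dy": 0,"dz": 0,"spin": 0,"grip": 0}

```text
clock: 8.95
tool_pos: [0.5968, 0.0011, 0.1931]
orientation: [1.078, 2.95, 0.001]
wrist_force: [0.8, 0.6, 0.3]
opening: 0.0157
grip_force: 40.0
```

Request:
step_arm:
  series:
    - {"dx": 0,"dy": 0,"dz": 0.27,"spin": -7,"grip": 0}
    - {"dx": 0,"dy": 0,"dz": 0.27,"spin": -7,"grip": 0}
    - {"dx": 0,"dy": 0,"dz": 0.27,"spin": -7,"grip": 0}
    - {"dx": 0,"dy": 0,"dz": 0.27,"spin": -7,"grip": 0}
    - {"dx": 0,"dy": 0,"dz": 0.27,"spin": -7,"grip": 0}
    - {"dx": 0,"dy": 0,"dz": 0.27,"spin": -7,"grip": 0}
    - {"dx": 0,"dy": 0,"dz": 0.27,"spin": -7,"grip": 0}
    - {"dx": 0,"dy": 0,"dz": 0.27,"spin": -7,"grip": 0}
    - {"dx": 0,"dy": 0,"dz": 0.27,"spin": -7,"grip": 0}
    - {"dx": 0,"dy": 0,"dz": 0.27,"spin": -7,"grip": 0}
    - {"dx": 0,"dy": 0,"dz": 0.27,"spin": -7,"grip": 0}
    - {"dx": 0,"dy": 0,"dz": 0.27,"spin": -7,"grip": 0}

```text
clock: 9.95
tool_pos: [0.597, 0.0018, 0.1961]
orientation: [-2.78, -1.464, -0.002]
wrist_force: [1.2, 0.4, -0.4]
opening: 0.0158
grip_force: 40.0
```

Request:
step_arm:
  series:
    - {"dx": 0,"dy": 0,"dz": 0.27,"spin": -7,"grip": 0}
    - {"dx": 0,"dy": 0,"dz": 0.27,"spin": -7,"grip": 0}
    - {"dx": 0,"dy": 0,"dz": 0.27,"spin": -7,"grip": 0}
    - {"dx": 0,"dy": 0,"dz": 0.27,"spin": -7,"grip": 0}
    - {"dx": 0,"dy": 0,"dz": 0.27,"spin": -7,"grip": 0}
    - {"dx": 0,"dy": 0,"dz": 0.27,"spin": -7,"grip": 0}
    - {"dx": 0,"dy": 0,"dz": 1,"spin": -7,"grip": 0}
    - {"dx": 0,"dy": 0,"dz": 2,"spin": 0,"grip": 0}
    - {"dx": 0,"dy": 0,"dz": 2,"spin": 0,"grip": 0}

```text
clock: 10.7
tool_pos: [0.5964, 0.0015, 0.2022]
orientation: [3.135, 0.194, -0.001]
wrist_force: [0.5, -0.5, -2.3]
opening: 0.0153
grip_force: 40.0
```

Request:
step_arm:
  series:
    - {"dx": 0,"dy": 0,"dz": 6,"spin": 0,"grip": 0}
    - {"dx": 0,"dy": 0,"dz": 12,"spin": 0,"grip": 0}
    - {"dx": 0,"dy": 0,"dz": 15,"spin": 0,"grip": 0}
    - {"dx": 0,"dy": 0,"dz": 12,"spin": 0,"grip": 0}
    - {"dx": 0,"dy": 0,"dz": 0,"spin": 0,"grip": 0}

```text
clock: 11.12
tool_pos: [0.5978, 0.0003, 0.2507]
orientation: [3.136, 0.189, 0.008]
wrist_force: [1.4, 0.3, -1.3]
opening: 0.0153
grip_force: 40.0
```

Request:
step_arm:
  series:
    - {"dx": -12,"dy": 8,"dz": 0,"spin": 0,"grip": 0}
    - {"dx": -24,"dy": 15,"dz": 0,"spin": 0,"grip": 0}
    - {"dx": -24,"dy": 15,"dz": 0,"spin": 0,"grip": 0}
    - {"dx": -24,"dy": 15,"dz": 0,"spin": 0,"grip": 0}
    - {"dx": -24,"dy": 15,"dz": 0,"spin": 0,"grip": 0}
    - {"dx": -24,"dy": 15,"dz": -10,"spin": 0,"grip": 0}
    - {"dx": -16,"dy": 10,"dz": -20,"spin": 0,"grip": 0}
    - {"dx": -8,"dy": 5,"dz": -30,"spin": 0,"grip": 0}
    - {"dx": 0,"dy": 0,"dz": -30,"spin": 0,"grip": 0}
    - {"dx": 0,"dy": 0,"dz": -30,"spin": 0,"grip": 0}
    - {"dx": 0,"dy": 0,"dz": -25,"spin": 0,"grip": 0}
    - {"dx": 0,"dy": 0,"dz": 0,"spin": 0,"grip": 0}

```text
clock: 12.12
tool_pos: [0.4375, 0.0991, 0.0993]
orientation: [3.135, 0.189, -0.011]
wrist_force: [-0.2, 0.1, -1.8]
opening: 0.0155
grip_force: 40.0
```

```bash
python3 -c "
from h import *
o=ctrl.observe();print(o['joints'],o['tool_pos'],yaw(),o['wrist_force'],o['opening'])
s=cap('side','s2.png')"
```

```text
[-0.76706142  0.69383256  0.7379469   2.1843427  -0.87066002  0.59764194
 -0.82820437] [0.43753734 0.09913451 0.09931029] -83.10686807489313 [-0.21926384  0.13226496 -1.76982841] 0.01551158892933552
```

View pics/s2.png

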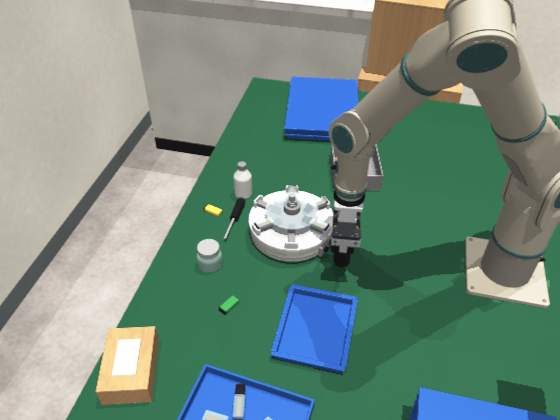

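Request:
step_arm:
  series:
    - {"dx": 0,"dy": 0,"dz": -15,"spin": 0,"grip": 0}
    - {"dx": 0,"dy": 0,"dz": -10,"spin": 0,"grip": 0}
    - {"dx": 0,"dy": 0,"dz": -4,"spin": 0,"grip": 0}
    - {"dx": 0,"dy": 0,"dz": -2,"spin": 0,"grip": 0}
    - {"dx": 0,"dy": 0,"dz": 0,"spin": 0,"grip": 0}
    - {"dx": 0,"dy": 0,"dz": 0,"spin": 0,"grip": 0}

```text
clock: 12.67
tool_pos: [0.4411, 0.0992, 0.0722]
orientation: [-3.136, -0.188, -0.002]
wrist_force: [0.1, 0.2, -2.0]
opening: 0.0156
grip_force: 40.0
```

Request:
step_arm:
  series:
    - {"dx": 0,"dy": 0,"dz": -2,"spin": 0,"grip": 0}
    - {"dx": 0,"dy": 0,"dz": -1.5,"spin": 0,"grip": 0}
    - {"dx": 0,"dy": 0,"dz": -1,"spin": 0,"grip": 0}
    - {"dx": 0,"dy": 0,"dz": 0,"spin": 0,"grip": 0}
    - {"dx": 0,"dy": 0,"dz": 0,"spin": 0,"grip": 0}

```text
clock: 13.08
tool_pos: [0.4406, 0.0993, 0.0676]
orientation: [-3.135, -0.187, -0.001]
wrist_force: [-2.2, -0.8, 8.4]
opening: 0.016
grip_force: 40.0
```

Request:
step_arm:
  series:
    - {"dx": 0,"dy": 0,"dz": 0,"spin": 0,"grip": 0.3}
    - {"dx": 0,"dy": 0,"dz": 0,"spin": 0,"grip": 0.4}
    - {"dx": 0,"dy": 0,"dz": 5,"spin": 0,"grip": 0.4}
    - {"dx": 0,"dy": 0,"dz": 25,"spin": 0,"grip": 0.4}
    - {"dx": 0,"dy": 0,"dz": 30,"spin": 0,"grip": 0.5}
    - {"dx": 0,"dy": 0,"dz": 30,"spin": 0,"grip": 0.5}
    - {"dx": 0,"dy": 0,"dz": 30,"spin": 0,"grip": 0.6}
    - {"dx": 0,"dy": 0,"dz": 30,"spin": 5,"grip": 0.75}
    - {"dx": 26,"dy": -16,"dz": 0,"spin": 5,"grip": 0.75}
    - {"dx": 26,"dy": -16,"dz": 0,"spin": 5,"grip": 0.75}
    - {"dx": 26,"dy": -16,"dz": 0,"spin": 5,"grip": 0.75}
    - {"dx": 26,"dy": -16,"dz": 0,"spin": 5,"grip": 0.75}

```text
clock: 14.08
tool_pos: [0.5453, 0.035, 0.2173]
orientation: [-3.019, -0.87, -0.0]
wrist_force: [0.4, -0.1, 0.2]
opening: 0.0705
grip_force: 0.0
```

Request:
step_arm:
  series:
    - {"dx": 26,"dy": -16,"dz": 0,"spin": 5,"grip": 0.75}
    - {"dx": 26,"dy": -18,"dz": 0,"spin": 5,"grip": 0.75}
    - {"dx": 0,"dy": 0,"dz": 0,"spin": 0,"grip": 0.75}
    - {"dx": 0,"dy": 0,"dz": 0,"spin": 0,"grip": 0.75}

```text
clock: 14.42
tool_pos: [0.5968, -0.0008, 0.2167]
orientation: [2.935, 1.117, -0.001]
wrist_force: [-0.5, -0.5, -0.6]
opening: 0.0707
grip_force: 0.0
```

```bash
python3 -c "
from h import *
o=ctrl.observe();print(o['joints'],o['tool_pos'],yaw(),o['wrist_force'],o['opening'])
w=cap('wrist','w3.png');print(pix(w,(.5965,.0005,.154)),pix(w,(.5965,.0005,.0975)))
im=w['pixels'][:,:,::-1];cv2.imwrite('pics/w3z.png',cv2.resize(im[80:340,130:460],None,fx=2.3,fy=2.3))"
```

```text
[-0.47985954  0.66042886  0.72681895  1.69379045 -0.50933572  0.98589376
 -0.41238719] [ 0.59675573 -0.00076599  0.21672955] -48.3500371579932 [-0.5382147  -0.50937587 -0.55333137] 0.07071400877035262
(np.float64(281.45704789764926), np.float64(227.43183345296325)) (np.float64(281.40975173259517), np.float64(208.20270673662458))
```

View pics/w3z.png

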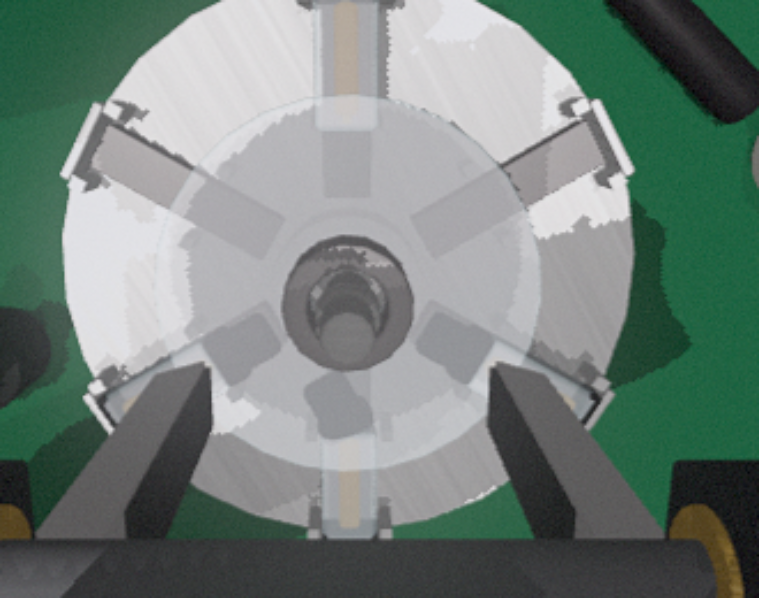

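Request:
step_arm:
  series:
    - {"dx": 0,"dy": 1,"dz": -25,"spin": 0,"grip": 0.75}
    - {"dx": 0,"dy": 0,"dz": -30,"spin": 0,"grip": 0.75}
    - {"dx": 0,"dy": 0,"dz": -25,"spin": 0,"grip": 0.75}
    - {"dx": 0,"dy": 0,"dz": -12,"spin": 0,"grip": 0.75}
    - {"dx": 0,"dy": 0,"dz": -6,"spin": 0,"grip": 0.75}
    - {"dx": 0,"dy": 0,"dz": 0,"spin": 0,"grip": 0.75}
    - {"dx": 0,"dy": 0,"dz": 0,"spin": 0,"grip": 0.4}
    - {"dx": 0,"dy": 0,"dz": 0,"spin": 0,"grip": 0.4}
    - {"dx": 0,"dy": 0,"dz": 0,"spin": 0,"grip": 0.4}
    - {"dx": 0,"dy": 0,"dz": 0,"spin": 0,"grip": 0.4}

```text
clock: 15.3
tool_pos: [0.5974, 0.0019, 0.12]
orientation: [2.933, 1.122, 0.003]
wrist_force: [-0.1, -0.0, 3.2]
opening: 0.0483
grip_force: 40.0
```

Request:
step_arm:
  series:
    - {"dx": 0,"dy": 0,"dz": 4,"spin": 0,"grip": 0.4}
    - {"dx": 0,"dy": 0,"dz": 10,"spin": 0,"grip": 0.4}
    - {"dx": 0,"dy": 0,"dz": 15,"spin": 0,"grip": 0.4}
    - {"dx": 0,"dy": 0,"dz": 15,"spin": 0,"grip": 0.4}
    - {"dx": 0,"dy": 0,"dz": 15,"spin": 0,"grip": 0.4}
    - {"dx": 0,"dy": 0,"dz": 15,"spin": 0,"grip": 0.4}
    - {"dx": 0,"dy": 0,"dz": 10,"spin": 0,"grip": 0.4}
    - {"dx": 0,"dy": 0,"dz": 5,"spin": 0,"grip": 0.4}
    - {"dx": 0,"dy": 0,"dz": 0,"spin": 0,"grip": 0.4}

```text
clock: 16.05
tool_pos: [0.597, 0.0021, 0.2091]
orientation: [2.934, 1.122, 0.003]
wrist_force: [0.7, -0.0, -1.2]
opening: 0.0484
grip_force: 40.0
```

```bash
python3 -c "
from h import *
o=ctrl.observe();print(o['joints'],o['tool_pos'],yaw(),o['wrist_force'],o['opening'])
t=cap('top','t4.png')
im=t['pixels'][:,:,::-1]
print(ray(t,337,172,.0),ray(t,292,138,.0))
s=cap('side','s4.png')"
```

```text
[-0.4803488   0.66767877  0.72028545  1.70362956 -0.51926923  0.96823325
 -0.40482762] [0.59701007 0.00211439 0.20911399] -48.14214969897339 [ 0.65828406 -0.01239271 -1.1775935 ] 0.048352639973971406
[ 0.76370485 -0.14593147  0.        ] [ 0.84986295 -0.03480579  0.        ]
```

View pics/s4.png

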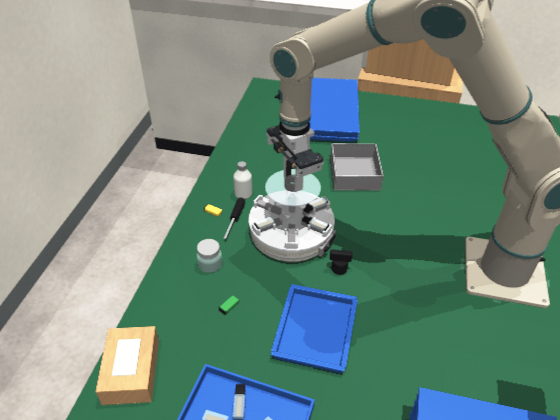

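Request:
step_arm:
  series:
    - {"dx": 3,"dy": -12,"dz": 0,"spin": 0,"grip": 0.4}
    - {"dx": 6,"dy": -24,"dz": 0,"spin": 0,"grip": 0.4}
    - {"dx": 6,"dy": -28,"dz": 0,"spin": 0,"grip": 0.4}
    - {"dx": 6,"dy": -28,"dz": 0,"spin": 0,"grip": 0.4}
    - {"dx": 6,"dy": -28,"dz": 0,"spin": 0,"grip": 0.4}
    - {"dx": 6,"dy": -28,"dz": 0,"spin": 0,"grip": 0.4}
    - {"dx": 6,"dy": -28,"dz": 0,"spin": 0,"grip": 0.4}
    - {"dx": 6,"dy": -28,"dz": 0,"spin": 0,"grip": 0.4}
    - {"dx": 6,"dy": -28,"dz": 0,"spin": 0,"grip": 0.4}
    - {"dx": 6,"dy": -24,"dz": 0,"spin": 0,"grip": 0.4}
    - {"dx": 6,"dy": -16,"dz": 0,"spin": 0,"grip": 0.4}
    - {"dx": 0,"dy": 0,"dz": 0,"spin": 0,"grip": 0.4}

```text
clock: 17.15
tool_pos: [0.6579, -0.2766, 0.2066]
orientation: [2.935, 1.112, -0.005]
wrist_force: [-0.8, -0.4, -2.3]
opening: 0.048
grip_force: 40.0
```

Request:
step_arm:
  series:
    - {"dx": 0,"dy": 0,"dz": -20,"spin": 0,"grip": 0.4}
    - {"dx": 0,"dy": 0,"dz": -30,"spin": 0,"grip": 0.4}
    - {"dx": 0,"dy": 0,"dz": -30,"spin": 0,"grip": 0.4}
    - {"dx": 0,"dy": 0,"dz": -30,"spin": 0,"grip": 0.4}
    - {"dx": 0,"dy": 0,"dz": -30,"spin": 0,"grip": 0.4}
    - {"dx": 0,"dy": 0,"dz": -20,"spin": 0,"grip": 0.4}
    - {"dx": 0,"dy": 0,"dz": -10,"spin": 0,"grip": 0.4}
    - {"dx": 0,"dy": 0,"dz": -3,"spin": 0,"grip": 0.4}
    - {"dx": 0,"dy": 0,"dz": 0,"spin": 0,"grip": 0.4}
    - {"dx": 0,"dy": 0,"dz": 0,"spin": 0,"grip": 0.4}

```text
clock: 17.98
tool_pos: [0.6602, -0.2703, 0.0361]
orientation: [2.933, 1.122, 0.002]
wrist_force: [-0.0, 0.3, -1.0]
opening: 0.0481
grip_force: 40.0
```

Request:
step_arm:
  series:
    - {"dx": 0,"dy": 0,"dz": -4,"spin": 0,"grip": 0.4}
    - {"dx": 0,"dy": 0,"dz": -2.5,"spin": 0,"grip": 0.4}
    - {"dx": 0,"dy": 0,"dz": -1.5,"spin": 0,"grip": 0.4}
    - {"dx": 0,"dy": 0,"dz": 0,"spin": 0,"grip": 0.4}
    - {"dx": 0,"dy": 0,"dz": 0,"spin": 0,"grip": 0.4}

```text
clock: 18.4
tool_pos: [0.6598, -0.2699, 0.0275]
orientation: [2.934, 1.122, 0.001]
wrist_force: [-0.7, 1.2, 2.6]
opening: 0.0478
grip_force: 40.0
```

Request:
step_arm:
  series:
    - {"dx": 0,"dy": 0,"dz": 0,"spin": 0,"grip": 0.7}
    - {"dx": 0,"dy": 0,"dz": 0,"spin": 0,"grip": 0.75}
    - {"dx": 0,"dy": 0,"dz": 0,"spin": 0,"grip": 0.75}
    - {"dx": 0,"dy": 0,"dz": 10,"spin": 0,"grip": 0.75}
    - {"dx": 0,"dy": 0,"dz": 30,"spin": 0,"grip": 0.75}
    - {"dx": 0,"dy": 0,"dz": 35,"spin": 0,"grip": 0.75}
    - {"dx": 0,"dy": 0,"dz": 35,"spin": 0,"grip": 0.75}
    - {"dx": 0,"dy": 0,"dz": 35,"spin": 0,"grip": 0.75}
    - {"dx": 0,"dy": 0,"dz": 25,"spin": 0,"grip": 0.75}
    - {"dx": 0,"dy": 0,"dz": 0,"spin": 0,"grip": 0.75}

```text
clock: 19.23
tool_pos: [0.6622, -0.2723, 0.2045]
orientation: [2.926, 1.119, 0.012]
wrist_force: [1.0, -1.3, -0.4]
opening: 0.0704
grip_force: 0.0
```

```bash
python3 - <<'E'
from h import *
t=cap('top');im=t['pixels'][:,:,::-1]
a=cv2.resize(im[170:310,205:350],None,fx=4,fy=4,interpolation=cv2.INTER_CUBIC)
b=cv2.resize(im[170:350,80:480],None,fx=2,fy=2)[:,:]
cv2.imwrite('pics/t5a.png',a);
import pickle;pickle.dump(t,open('t5.pkl','wb'))
c=np.array([.5965,.0005])
for ang in(42,-78,-138,162):
    u=np.array([np.cos(np.radians(ang)),np.sin(np.radians(ang))])
    q=[pix(t,(*(c+r*u),.091)) for r in(.061,.087,.113)]
    print(ang,[(round((x-205)*4),round((y-170)*4)) for x,y in q], (c+.087*u).round(4))
E
```

```text
42 [(218, 180), (186, 145), (155, 110)] [0.6612 0.0587]
-78 [(402, 240), (448, 231), (495, 221)] [ 0.6146 -0.0846]
-138 [(368, 347), (400, 383), (433, 420)] [ 0.5318 -0.0577]
162 [(257, 371), (242, 417), (226, 464)] [0.5138 0.0274]
```

View pics/t5a.png

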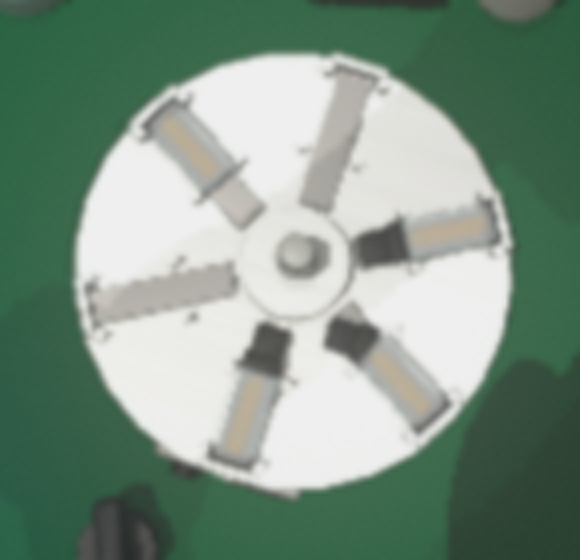

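Request:
step_arm:
  series:
    - {"dx": -5,"dy": 18,"dz": 0,"spin": 6,"grip": 0.6}
    - {"dx": -5,"dy": 20,"dz": 0,"spin": 6,"grip": 0.6}
    - {"dx": -5,"dy": 20,"dz": 0,"spin": 6,"grip": 0.6}
    - {"dx": -5,"dy": 20,"dz": 0,"spin": 6,"grip": 0.6}
    - {"dx": -5,"dy": 20,"dz": 0,"spin": 6,"grip": 0.6}
    - {"dx": -5,"dy": 20,"dz": 0,"spin": 6,"grip": 0.6}
    - {"dx": -5,"dy": 20,"dz": 0,"spin": 6,"grip": 0.6}
    - {"dx": -5,"dy": 20,"dz": 0,"spin": 6,"grip": 0.6}
    - {"dx": -5,"dy": 18,"dz": 0,"spin": 6,"grip": 0.6}
    - {"dx": 0,"dy": 10,"dz": 0,"spin": 6,"grip": 0.6}
    - {"dx": 0,"dy": 0,"dz": 0,"spin": 0,"grip": 0.6}
    - {"dx": 0,"dy": 0,"dz": 0,"spin": 0,"grip": 0.6}

```text
clock: 20.28
tool_pos: [0.614, -0.0835, 0.1962]
orientation: [-1.982, -2.436, 0.001]
wrist_force: [0.6, -1.1, 0.8]
opening: 0.0568
grip_force: 0.0
```

```bash
python3 - <<'E'
from h import *
o=ctrl.observe();print(o['joints'],o['tool_pos'],yaw(),o['opening'])
w=cap('wrist','w6.png');print(pix(w,(.6146,-.0846,.091)),pix(w,(*(np.array([.5965,.0005])+.061*np.array([np.cos(-1.361),np.sin(-1.361)])),.091)),pix(w,(.5965,.0005,.154)))
E
```

```text
[-0.15471338  0.64684379  0.40622764  1.64400675 -0.30519314  0.91533943
  0.57108732] [ 0.6139836  -0.0834976   0.19618736] 11.75277862913735 0.0568163640663967
(np.float64(283.6285291477495), np.float64(215.80153674179203)) (np.float64(283.5392750085096), np.float64(185.4714883373718)) (np.float64(283.6191306165121), np.float64(102.56879983349336))
```

View pics/w6.png

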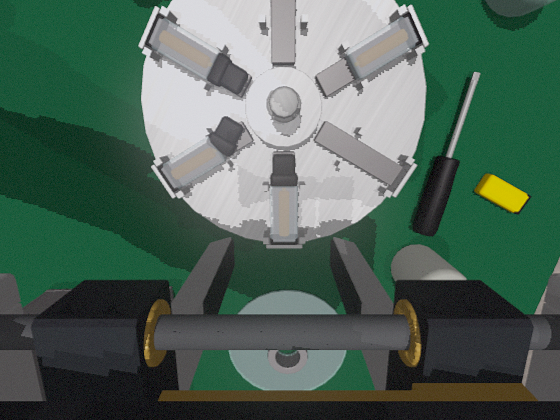

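Request:
step_arm:
  series:
    - {"dx": 1,"dy": 0,"dz": -25,"spin": 0,"grip": 0.6}
    - {"dx": 0,"dy": 0,"dz": -30,"spin": 0,"grip": 0.6}
    - {"dx": 0,"dy": 0,"dz": -25,"spin": 0,"grip": 0.6}
    - {"dx": 0,"dy": 0,"dz": -13,"spin": 0,"grip": 0.6}
    - {"dx": 0,"dy": 0,"dz": -6,"spin": 0,"grip": 0.6}
    - {"dx": 0,"dy": 0,"dz": 0,"spin": 0,"grip": 0.6}
    - {"dx": 0,"dy": 0,"dz": 0,"spin": 0,"grip": 0.1}
    - {"dx": 0,"dy": 0,"dz": 0,"spin": 0,"grip": 0.1}
    - {"dx": 0,"dy": 0,"dz": 0,"spin": 0,"grip": 0.1}
    - {"dx": 0,"dy": 0,"dz": 0,"spin": 0,"grip": 0.1}
    - {"dx": 0,"dy": 0,"dz": 0,"spin": 0,"grip": 0.1}
  grip_force: 30

```text
clock: 21.25
tool_pos: [0.6159, -0.0838, 0.0986]
orientation: [1.979, 2.438, 0.001]
wrist_force: [0.1, 0.2, -0.6]
opening: 0.0264
grip_force: 0.0
```

Request:
step_arm:
  series:
    - {"dx": 0,"dy": 0,"dz": 10,"spin": 0,"grip": 0.1}
    - {"dx": 0,"dy": 0,"dz": 20,"spin": 0,"grip": 0.1}
    - {"dx": 0,"dy": 0,"dz": 30,"spin": 0,"grip": 0.1}
    - {"dx": 0,"dy": 0,"dz": 30,"spin": 0,"grip": 0.1}
    - {"dx": 0,"dy": 0,"dz": 20,"spin": -3,"grip": 0.1}
    - {"dx": -15,"dy": 28,"dz": 0,"spin": -3,"grip": 0.1}
    - {"dx": -15,"dy": 28,"dz": 0,"spin": -3,"grip": 0.1}
    - {"dx": -15,"dy": 28,"dz": 0,"spin": -3,"grip": 0.1}
    - {"dx": -15,"dy": 28,"dz": 0,"spin": 0,"grip": 0.1}
    - {"dx": -15,"dy": 28,"dz": 0,"spin": 0,"grip": 0.1}
    - {"dx": -15,"dy": 28,"dz": 0,"spin": 0,"grip": 0.1}
    - {"dx": -15,"dy": 28,"dz": 0,"spin": 0,"grip": 0.1}

```text
clock: 22.25
tool_pos: [0.5096, 0.1135, 0.2088]
orientation: [2.224, 2.218, 0.002]
wrist_force: [0.3, -0.1, -0.2]
opening: 0.0234
grip_force: 30.0
```

```bash
python3 - <<'E'
from h import *
o=ctrl.observe();print(o['joints'],o['tool_pos'],yaw(),o['opening'],o['grip_force'])
t=cap('top','t7.png')
E
```

```text
[-0.61244113  0.50953091  0.50271894  1.90072627 -0.33055303  0.81237154
  0.06384241] [0.50963983 0.1134934  0.20875723] -0.15816443924051327 0.02344351145720885 29.996176958084106
```

View pics/t7.png

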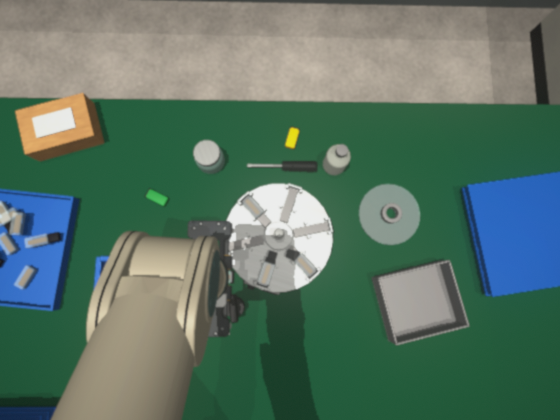

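```bash
cat >> h.py <<'E'
import pickle
def tray(c,box):
    x0,y0,x1,y1=box
    h=cv2.cvtColor(c['pixels'],cv2.COLOR_RGB2HSV)[y0:y1,x0:x1]
    m=cv2.inRange(h,(105,120,50),(125,255,255))
    n,l,st,ce=cv2.connectedComponentsWithStats(m);k=1+st[1:,4].argmax()
    pts=np.argwhere(l==k)[:,::-1].astype(np.int32)
    q=cv2.boxPoints(cv2.minAreaRect(pts))+[x0,y0]
    return st[k,4],q
E
python3 - <<'E'
from h import *
t,s=pickle.load(open('c0.pkl','rb'))
B=(265,280,375,375)
for c in(s,cap('side')):
    n,q=tray(c,B);print(n);print([ray(c,*p,.02)[:2].round(3).tolist() for p in q],q.mean(0))
n,q=tray(t,(80,245,205,345));print(n);print([ray(t,*p,.026)[:2].round(3).tolist() for p in q])
E
```

```text
5588
[[0.556, 0.42], [0.569, 0.19], [0.372, 0.198], [0.382, 0.421]] [315.00588608 327.22353339]
5591
[[0.556, 0.42], [0.569, 0.19], [0.372, 0.198], [0.382, 0.421]] [315.00588608 327.22353339]
7653
[[0.554, 0.427], [0.555, 0.2], [0.379, 0.193], [0.38, 0.414]]
```

Request:
step_arm:
  series:
    - {"dx": -10,"dy": 22,"dz": 0,"spin": 0,"grip": 0.1}
    - {"dx": -12,"dy": 25,"dz": 0,"spin": 0,"grip": 0.1}
    - {"dx": -12,"dy": 25,"dz": 0,"spin": 0,"grip": 0.1}
    - {"dx": -12,"dy": 25,"dz": 0,"spin": 0,"grip": 0.1}
    - {"dx": -12,"dy": 25,"dz": 0,"spin": 0,"grip": 0.1}
    - {"dx": -12,"dy": 25,"dz": 0,"spin": 0,"grip": 0.1}
    - {"dx": -12,"dy": 25,"dz": -10,"spin": 0,"grip": 0.1}
    - {"dx": -3,"dy": 8,"dz": -30,"spin": 0,"grip": 0.1}
    - {"dx": 0,"dy": 0,"dz": -40,"spin": 0,"grip": 0.1}
    - {"dx": 0,"dy": 0,"dz": -40,"spin": 0,"grip": 0.1}
    - {"dx": 0,"dy": 0,"dz": -30,"spin": 0,"grip": 0.1}
    - {"dx": 0,"dy": 0,"dz": -15,"spin": 0,"grip": 0.1}

```text
clock: 23.35
tool_pos: [0.4245, 0.2909, 0.0401]
orientation: [-2.224, -2.218, 0.006]
wrist_force: [0.5, -0.9, 0.4]
opening: 0.0238
grip_force: 30.0
```

Request:
step_arm:
  series:
    - {"dx": 0,"dy": 0,"dz": 0,"spin": 0,"grip": 0.1}
    - {"dx": 0,"dy": 0,"dz": -6,"spin": 0,"grip": 0.1}
    - {"dx": 0,"dy": 0,"dz": 0,"spin": 0,"grip": 0.1}
    - {"dx": 0,"dy": 0,"dz": 0,"spin": 0,"grip": 0.1}

```text
clock: 23.68
tool_pos: [0.4265, 0.2925, 0.038]
orientation: [2.224, 2.218, 0.004]
wrist_force: [-0.4, -0.1, 1.0]
opening: 0.0233
grip_force: 30.0
```

Request:
step_arm:
  series:
    - {"dx": 0,"dy": 0,"dz": -5,"spin": 0,"grip": 0.1}
    - {"dx": 0,"dy": 0,"dz": -3,"spin": 0,"grip": 0.1}
    - {"dx": 0,"dy": 0,"dz": 0,"spin": 0,"grip": 0.1}
    - {"dx": 0,"dy": 0,"dz": 0,"spin": 0,"grip": 0.1}

```text
clock: 24.02
tool_pos: [0.4254, 0.2923, 0.029]
orientation: [-2.224, -2.219, -0.0]
wrist_force: [-0.8, 0.5, -0.1]
opening: 0.0235
grip_force: 30.0
```

Request:
step_arm:
  series:
    - {"dx": 0,"dy": 0,"dz": -2,"spin": 0,"grip": 0.1}
    - {"dx": 0,"dy": 0,"dz": 0,"spin": 0,"grip": 0.1}
    - {"dx": 0,"dy": 0,"dz": 0,"spin": 0,"grip": 0.1}

```text
clock: 24.27
tool_pos: [0.4257, 0.2924, 0.027]
orientation: [2.224, 2.219, 0.001]
wrist_force: [-0.0, 0.5, 1.6]
opening: 0.0239
grip_force: 30.0
```

Request:
step_arm:
  series:
    - {"dx": 0,"dy": 0,"dz": -1,"spin": 0,"grip": 0.1}
    - {"dx": 0,"dy": 0,"dz": 0,"spin": 0,"grip": 0.5}
    - {"dx": 0,"dy": 0,"dz": 0,"spin": 0,"grip": 0.5}
    - {"dx": 0,"dy": 0,"dz": 0,"spin": 0,"grip": 0.5}
    - {"dx": 0,"dy": 0,"dz": 10,"spin": 0,"grip": 0.5}
    - {"dx": 0,"dy": 0,"dz": 25,"spin": 0,"grip": 0.5}
    - {"dx": 0,"dy": 0,"dz": 35,"spin": 0,"grip": 0.5}
    - {"dx": 0,"dy": 0,"dz": 35,"spin": 0,"grip": 0.6}
    - {"dx": 0,"dy": 0,"dz": 35,"spin": 4,"grip": 0.6}
    - {"dx": 0,"dy": 0,"dz": 35,"spin": 6,"grip": 0.6}
    - {"dx": 10,"dy": -25,"dz": 0,"spin": 6,"grip": 0.6}
    - {"dx": 10,"dy": -25,"dz": 0,"spin": 6,"grip": 0.6}

```text
clock: 25.27
tool_pos: [0.4462, 0.244, 0.2035]
orientation: [1.746, 2.61, 0.008]
wrist_force: [0.2, -0.8, -1.1]
opening: 0.0564
grip_force: 0.0
```

Request:
step_arm:
  series:
    - {"dx": 8,"dy": -25,"dz": 0,"spin": 6,"grip": 0.6}
    - {"dx": 8,"dy": -25,"dz": 0,"spin": 6,"grip": 0.6}
    - {"dx": 8,"dy": -25,"dz": 0,"spin": 6,"grip": 0.6}
    - {"dx": 8,"dy": -25,"dz": 0,"spin": 6,"grip": 0.6}
    - {"dx": 8,"dy": -25,"dz": 0,"spin": 6,"grip": 0.6}
    - {"dx": 8,"dy": -25,"dz": 0,"spin": 6,"grip": 0.6}
    - {"dx": 8,"dy": -25,"dz": 0,"spin": 6,"grip": 0.6}
    - {"dx": 8,"dy": -25,"dz": 0,"spin": 6,"grip": 0.6}
    - {"dx": 4,"dy": -15,"dz": 0,"spin": 2,"grip": 0.6}
    - {"dx": 0,"dy": 0,"dz": 0,"spin": 0,"grip": 0.6}
    - {"dx": 0,"dy": 0,"dz": 0,"spin": 0,"grip": 0.6}

```text
clock: 26.18
tool_pos: [0.5132, 0.0265, 0.2011]
orientation: [-0.501, -3.101, -0.0]
wrist_force: [-0.5, 0.9, 0.2]
opening: 0.0567
grip_force: 0.0
```

```bash
python3 - <<'E'
from h import *
o=ctrl.observe();print(o['joints'],o['tool_pos'],yaw(),o['opening'])
t=cap('top');im=t['pixels'][:,:,::-1]
s=cap('side');
a=cv2.resize(im[245:345,80:210],None,fx=4,fy=4);b=cv2.resize(s['pixels'][200:375,260:380,::-1],None,fx=2.285,fy=2.285)
cv2.imwrite('pics/t8.png',np.hstack([a,b[:400]]));print(a.shape,b.shape)
n,q=tray(s,(265,280,375,375));print(n,q.mean(0))
E
```

```text
[-0.2106542   0.46964214  0.14980153  1.9227731  -0.09867797  0.75635577
  1.24564416] [0.51319411 0.02653366 0.20113014] 71.65493735607913 0.05668738995892714
(400, 520, 3) (400, 274, 3)
5346 [314.53846169 327.80768657]
```

View pics/t8.png

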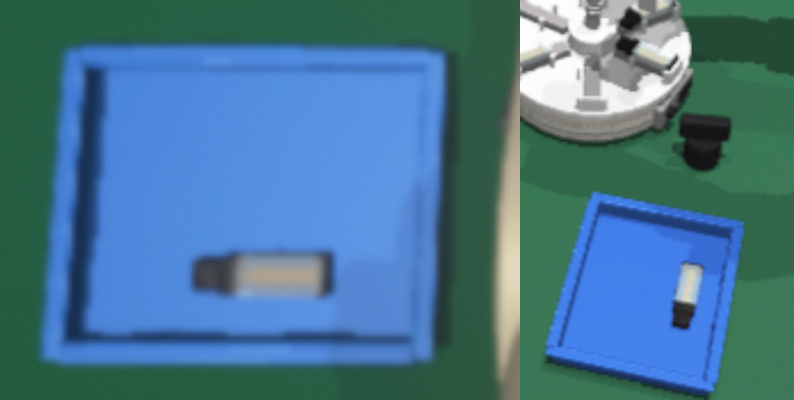

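Request:
step_arm:
  series:
    - {"dx": 0,"dy": 0,"dz": -25,"spin": 0,"grip": 0.55}
    - {"dx": 0,"dy": 0,"dz": -30,"spin": 0,"grip": 0.55}
    - {"dx": 0,"dy": 0,"dz": -28,"spin": 0,"grip": 0.55}
    - {"dx": 0,"dy": 0,"dz": -14,"spin": 0,"grip": 0.55}
    - {"dx": 0,"dy": 0,"dz": -6,"spin": 0,"grip": 0.55}
    - {"dx": 0,"dy": 0,"dz": 0,"spin": 0,"grip": 0.1}
    - {"dx": 0,"dy": 0,"dz": 0,"spin": 0,"grip": 0.1}
    - {"dx": 0,"dy": 0,"dz": 0,"spin": 0,"grip": 0.1}
    - {"dx": 0,"dy": 0,"dz": 0,"spin": 0,"grip": 0.1}
    - {"dx": 0,"dy": 0,"dz": 0,"spin": 0,"grip": 0.1}
    - {"dx": 0,"dy": 0,"dz": 0,"spin": 0,"grip": 0.1}
    - {"dx": 0,"dy": 0,"dz": 0,"spin": 0,"grip": 0.1}

```text
clock: 27.28
tool_pos: [0.5142, 0.0274, 0.0989]
orientation: [0.495, 3.101, 0.001]
wrist_force: [-0.7, 0.8, 6.4]
opening: 0.0241
grip_force: 30.0
```

Request:
step_arm:
  series:
    - {"dx": 0,"dy": 0,"dz": 10,"spin": 0,"grip": 0.1}
    - {"dx": 0,"dy": 0,"dz": 25,"spin": 0,"grip": 0.1}
    - {"dx": 0,"dy": 0,"dz": 30,"spin": 0,"grip": 0.1}
    - {"dx": 0,"dy": 0,"dz": 25,"spin": -2,"grip": 0.1}
    - {"dx": -3,"dy": 20,"dz": 10,"spin": -5,"grip": 0.1}
    - {"dx": -3,"dy": 25,"dz": 0,"spin": -6,"grip": 0.1}
    - {"dx": -3,"dy": 25,"dz": 0,"spin": -6,"grip": 0.1}
    - {"dx": 0,"dy": 25,"dz": 0,"spin": -6,"grip": 0.1}
    - {"dx": 0,"dy": 25,"dz": 0,"spin": -6,"grip": 0.1}
    - {"dx": 0,"dy": 25,"dz": 0,"spin": -6,"grip": 0.1}
    - {"dx": 0,"dy": 25,"dz": 0,"spin": -6,"grip": 0.1}
    - {"dx": 0,"dy": 25,"dz": 0,"spin": -6,"grip": 0.1}

```text
clock: 28.28
tool_pos: [0.5041, 0.2234, 0.1985]
orientation: [-1.744, -2.613, -0.001]
wrist_force: [0.4, -0.3, 0.6]
opening: 0.0233
grip_force: 30.0
```

Request:
step_arm:
  series:
    - {"dx": 0,"dy": 25,"dz": 0,"spin": -6,"grip": 0.1}
    - {"dx": 0,"dy": 25,"dz": 0,"spin": -6,"grip": 0.1}
    - {"dx": 0,"dy": 25,"dz": 0,"spin": -6,"grip": 0.1}
    - {"dx": 0,"dy": 23,"dz": 0,"spin": -5,"grip": 0.1}
    - {"dx": 0,"dy": 0,"dz": 0,"spin": 0,"grip": 0.1}
    - {"dx": 0,"dy": 0,"dz": -30,"spin": 0,"grip": 0.1}
    - {"dx": 0,"dy": 0,"dz": -40,"spin": 0,"grip": 0.1}
    - {"dx": 0,"dy": 0,"dz": -40,"spin": 0,"grip": 0.1}
    - {"dx": 0,"dy": 0,"dz": -35,"spin": 0,"grip": 0.1}
    - {"dx": 0,"dy": 0,"dz": -12,"spin": 0,"grip": 0.1}
    - {"dx": 0,"dy": 0,"dz": 0,"spin": 0,"grip": 0.1}
    - {"dx": 0,"dy": 0,"dz": 0,"spin": 0,"grip": 0.1}

```text
clock: 29.28
tool_pos: [0.5052, 0.3199, 0.0417]
orientation: [2.224, 2.218, 0.001]
wrist_force: [1.3, 0.0, 0.9]
opening: 0.0235
grip_force: 30.0
```

```bash
python3 - <<'E'
from h import *
o=ctrl.observe();print(o['joints'],o['tool_pos'],yaw(),o['opening'],o['grip_force'])
s=cap('side');n,q=tray(s,(265,280,375,375));print(n,q.mean(0))
E
```

```text
[-0.84355387  0.83696345  0.38020474  1.8099087  -0.51473422  0.59363591
 -0.14662317] [0.50517397 0.31986872 0.04174611] -0.1622684302848321 0.02353822953708312 29.997951686382294
3694 [314.63461685 327.82692659]
```

Request:
step_arm:
  series:
    - {"dx": 0,"dy": 0,"dz": -9,"spin": 0,"grip": 0.1}
    - {"dx": 0,"dy": 0,"dz": -5,"spin": 0,"grip": 0.1}
    - {"dx": 0,"dy": 0,"dz": -1,"spin": 0,"grip": 0.1}
    - {"dx": 0,"dy": 0,"dz": 0,"spin": 0,"grip": 0.1}
    - {"dx": 0,"dy": 0,"dz": 0,"spin": 0,"grip": 0.1}

```text
clock: 29.75
tool_pos: [0.5046, 0.3203, 0.0262]
orientation: [2.224, 2.219, 0.001]
wrist_force: [-0.4, -0.4, 0.0]
opening: 0.0234
grip_force: 30.0
```

Request:
step_arm:
  series:
    - {"dx": 0,"dy": 0,"dz": 0,"spin": 0,"grip": 0.45}
    - {"dx": 0,"dy": 0,"dz": 0,"spin": 0,"grip": 0.45}
    - {"dx": 0,"dy": 0,"dz": 0,"spin": 0,"grip": 0.45}
    - {"dx": 0,"dy": 0,"dz": 10,"spin": 0,"grip": 0.45}
    - {"dx": 0,"dy": 0,"dz": 25,"spin": 0,"grip": 0.45}
    - {"dx": 0,"dy": 0,"dz": 35,"spin": 0,"grip": 0.5}
    - {"dx": 0,"dy": 0,"dz": 35,"spin": 0,"grip": 0.55}
    - {"dx": 0,"dy": 0,"dz": 35,"spin": -3,"grip": 0.55}
    - {"dx": 0,"dy": 0,"dz": 34,"spin": -5,"grip": 0.55}
    - {"dx": 15,"dy": -25,"dz": 0,"spin": -5,"grip": 0.55}
    - {"dx": 15,"dy": -25,"dz": 0,"spin": -5,"grip": 0.55}
    - {"dx": 15,"dy": -25,"dz": 0,"spin": -5,"grip": 0.55}

```text
clock: 30.75
tool_pos: [0.5499, 0.2452, 0.2017]
orientation: [-2.624, -1.727, -0.004]
wrist_force: [0.4, 0.2, -0.6]
opening: 0.0518
grip_force: 0.0
```

Request:
step_arm:
  series:
    - {"dx": 15,"dy": -25,"dz": 0,"spin": -5,"grip": 0.55}
    - {"dx": 15,"dy": -25,"dz": 0,"spin": -5,"grip": 0.55}
    - {"dx": 15,"dy": -25,"dz": 0,"spin": -5,"grip": 0.55}
    - {"dx": 15,"dy": -25,"dz": 0,"spin": -5,"grip": 0.55}
    - {"dx": 15,"dy": -25,"dz": 0,"spin": -5,"grip": 0.55}
    - {"dx": 15,"dy": -25,"dz": 0,"spin": 0,"grip": 0.55}
    - {"dx": 15,"dy": -25,"dz": 0,"spin": 0,"grip": 0.55}
    - {"dx": 6,"dy": -11,"dz": 0,"spin": 0,"grip": 0.55}
    - {"dx": 0,"dy": 0,"dz": 0,"spin": 0,"grip": 0.55}
    - {"dx": 0,"dy": 0,"dz": 0,"spin": 0,"grip": 0.55}

```text
clock: 31.58
tool_pos: [0.6599, 0.0598, 0.2]
orientation: [-2.933, -1.121, 0.0]
wrist_force: [0.7, 0.3, -0.8]
opening: 0.0514
grip_force: 0.0
```

```bash
python3 - <<'E'
from h import *
o=ctrl.observe();print(o['joints'],o['tool_pos'],yaw(),o['opening'])
t=cap('top');c=pickle.load(open('t5.pkl','rb'))
# box shift check
R=(slice(245,350),slice(360,480))
g=lambda k:cv2.GaussianBlur(cv2.cvtColor(k['pixels'],cv2.COLOR_RGB2GRAY)[R],(3,3),0).astype(np.float32)
print(cv2.phaseCorrelate(g(c),g(t)),np.abs(g(c)-g(t)).mean())
w=cap('wrist');cv2.imwrite('pics/w9.png',w['pixels'][:,:,::-1]);print(pix(w,(.6612,.0587,.091)))
E
```

```text
[-0.51532801  0.77378057  0.71366913  1.51665474 -0.5532027   1.06110823
 -0.50874968] [0.65994328 0.05975758 0.19999608] -48.18399665497712 0.05143842509966012
((0.9598983323244425, -0.14625829257511214), 0.03601245777106579) 45.62365
(np.float64(286.5381448014302), np.float64(212.80973518551806))
```

Request:
step_arm:
  series:
    - {"dx": 1,"dy": -1,"dz": -25,"spin": 0,"grip": 0.55}
    - {"dx": 0,"dy": 0,"dz": -30,"spin": 0,"grip": 0.55}
    - {"dx": 0,"dy": 0,"dz": -28,"spin": 0,"grip": 0.55}
    - {"dx": 0,"dy": 0,"dz": -14,"spin": 0,"grip": 0.55}
    - {"dx": 0,"dy": 0,"dz": -7,"spin": 0,"grip": 0.55}
    - {"dx": 0,"dy": 0,"dz": 0,"spin": 0,"grip": 0.1}
    - {"dx": 0,"dy": 0,"dz": 0,"spin": 0,"grip": 0.1}
    - {"dx": 0,"dy": 0,"dz": 0,"spin": 0,"grip": 0.1}
    - {"dx": 0,"dy": 0,"dz": 0,"spin": 0,"grip": 0.1}
    - {"dx": 0,"dy": 0,"dz": 0,"spin": 0,"grip": 0.1}
    - {"dx": 0,"dy": 0,"dz": 0,"spin": 0,"grip": 0.1}
    - {"dx": 0,"dy": 0,"dz": 0,"spin": 0,"grip": 0.1}

```text
clock: 32.68
tool_pos: [0.6623, 0.0582, 0.0972]
orientation: [2.934, 1.122, 0.003]
wrist_force: [-0.5, 0.4, 5.4]
opening: 0.0238
grip_force: 30.0
```

Request:
step_arm:
  series:
    - {"dx": 0,"dy": 0,"dz": 10,"spin": 0,"grip": 0.1}
    - {"dx": 0,"dy": 0,"dz": 25,"spin": 0,"grip": 0.1}
    - {"dx": 0,"dy": 0,"dz": 30,"spin": 0,"grip": 0.1}
    - {"dx": 0,"dy": 0,"dz": 30,"spin": 0,"grip": 0.1}
    - {"dx": 0,"dy": 0,"dz": 20,"spin": 0,"grip": 0.1}
    - {"dx": 0,"dy": 0,"dz": 0,"spin": 0,"grip": 0.1}

```text
clock: 33.18
tool_pos: [0.6642, 0.0573, 0.2164]
orientation: [2.932, 1.121, 0.013]
wrist_force: [1.0, -0.5, -0.2]
opening: 0.0233
grip_force: 30.0
```

```bash
python3 - <<'E'
from h import *
o=ctrl.observe();print(o['opening'],o['grip_force'],o['tool_pos'])
t=cap('top');s=cap('side');t0,s0=pickle.load(open('c0.pkl','rb'))
for a,b,R in((t0,t,(slice(245,350),slice(360,480))),(s0,s,(slice(138,195),slice(325,390))),(s0,s,(slice(280,375),slice(265,365)))):
    g=lambda k:cv2.cvtColor(k['pixels'],cv2.COLOR_RGB2GRAY)[R].astype(np.float32)
    print(cv2.phaseCorrelate(g(a),g(b)),np.abs(g(a)-g(b)).mean())
E
```

```text
0.023307537123233253 29.99985784292221 [0.66416121 0.05729932 0.21640714]
((0.012062222255046606, 0.001510592392811816), 0.9396516293655207) 9.118333
((-0.016116968974166923, 0.004170040049871204), 1.0091578242955384) 8.506613
((0.40903340913514086, 0.07971608026792865), 0.32631628413995106) 11.941895
```

Request:
step_arm:
  series:
    - {"dx": -6,"dy": -12,"dz": 0,"spin": 5,"grip": 0.1}
    - {"dx": -12,"dy": -25,"dz": 0,"spin": 5,"grip": 0.1}
    - {"dx": -12,"dy": -25,"dz": 0,"spin": 5,"grip": 0.1}
    - {"dx": -12,"dy": -25,"dz": 0,"spin": 5,"grip": 0.1}
    - {"dx": -12,"dy": -25,"dz": 0,"spin": 5,"grip": 0.1}
    - {"dx": -12,"dy": -25,"dz": 0,"spin": 5,"grip": 0.1}
    - {"dx": -12,"dy": -25,"dz": 0,"spin": 5,"grip": 0.1}
    - {"dx": -12,"dy": -25,"dz": 0,"spin": 5,"grip": 0.1}
    - {"dx": -12,"dy": -25,"dz": 0,"spin": 5,"grip": 0.1}
    - {"dx": -12,"dy": -25,"dz": 0,"spin": 5,"grip": 0.1}
    - {"dx": -12,"dy": -25,"dz": 0,"spin": 5,"grip": 0.1}
    - {"dx": -12,"dy": -25,"dz": 0,"spin": 5,"grip": 0.1}

```text
clock: 34.28
tool_pos: [0.5217, -0.2291, 0.2093]
orientation: [-1.972, -2.441, 0.001]
wrist_force: [-0.1, -1.2, -0.8]
opening: 0.0235
grip_force: 30.0
```

Request:
step_arm:
  series:
    - {"dx": -12,"dy": -25,"dz": 0,"spin": 0,"grip": 0.1}
    - {"dx": -12,"dy": -25,"dz": 0,"spin": 0,"grip": 0.1}
    - {"dx": -12,"dy": -25,"dz": 0,"spin": 0,"grip": 0.1}
    - {"dx": -5,"dy": -10,"dz": 0,"spin": 0,"grip": 0.1}
    - {"dx": 0,"dy": 0,"dz": 0,"spin": 0,"grip": 0.1}
    - {"dx": 0,"dy": 0,"dz": 0,"spin": 0,"grip": 0.1}
    - {"dx": 0,"dy": 0,"dz": 0,"spin": 0,"grip": 0.1}

```text
clock: 34.87
tool_pos: [0.4835, -0.3113, 0.2101]
orientation: [-1.976, -2.44, -0.002]
wrist_force: [-0.3, 1.1, 0.2]
opening: 0.0238
grip_force: 30.0
```

```bash
python3 - <<'E'
from h import *
o=ctrl.observe();print(o['joints'],o['tool_pos'],yaw(),o['opening'],o['grip_force'])
w=cap('wrist');cv2.imwrite('pics/w10.png',w['pixels'][:,:,::-1])
s=cap('side');t0,s0=pickle.load(open('c0.pkl','rb'))
for a,b,R in((s0,s,(slice(138,195),slice(325,390))),(s0,s,(slice(280,375),slice(265,365)))):
    g=lambda k:cv2.cvtColor(k['pixels'],cv2.COLOR_RGB2GRAY)[R].astype(np.float32)
    print(cv2.phaseCorrelate(g(a),g(b)),np.abs(g(a)-g(b)).mean())
print([np.round(pix(w,(x,y,.06))) for x,y in((.506,-.216),(.542,-.39),(.404,-.419),(.366,-.256))])
E
```

```text
[ 0.25837968  0.56848975  0.41530133  1.7549156  -0.28783338  0.88004676
  1.01057856] [ 0.48349167 -0.31132622  0.21013685] 12.010937681842142 0.023765640458664725 29.999987483024597
((0.12433330971878576, 0.08352101146595103), 0.638013478451305) 19.204588
((0.3608340714330609, 0.08519254827066192), 0.36101205070813497) 9.356211
[array([329., 108.]), array([322., 286.]), array([187., 285.]), array([170., 119.])]
```

Request:
step_arm:
  series:
    - {"dx": 0,"dy": -2,"dz": -25,"spin": 0,"grip": 0.1}
    - {"dx": 0,"dy": 0,"dz": -35,"spin": 0,"grip": 0.1}
    - {"dx": 0,"dy": 0,"dz": -40,"spin": 0,"grip": 0.1}
    - {"dx": 0,"dy": 0,"dz": -35,"spin": 0,"grip": 0.1}
    - {"dx": 0,"dy": 0,"dz": -25,"spin": 0,"grip": 0.1}
    - {"dx": 0,"dy": 0,"dz": -14,"spin": 0,"grip": 0.1}
    - {"dx": 0,"dy": 0,"dz": -6,"spin": 0,"grip": 0.1}
    - {"dx": 0,"dy": 0,"dz": 0,"spin": 0,"grip": 0.1}
    - {"dx": 0,"dy": 0,"dz": 0,"spin": 0,"grip": 0.1}

```text
clock: 35.72
tool_pos: [0.4833, -0.3154, 0.0313]
orientation: [1.978, 2.44, 0.0]
wrist_force: [0.1, -0.7, -0.2]
opening: 0.0239
grip_force: 30.0
```

Request:
step_arm:
  series:
    - {"dx": 0,"dy": 0,"dz": -4,"spin": 0,"grip": 0.1}
    - {"dx": 0,"dy": 0,"dz": 0,"spin": 0,"grip": 0.42}
    - {"dx": 0,"dy": 0,"dz": 0,"spin": 0,"grip": 0.42}
    - {"dx": 0,"dy": 0,"dz": 0,"spin": 0,"grip": 0.42}
    - {"dx": 0,"dy": 0,"dz": 10,"spin": 0,"grip": 0.42}
    - {"dx": 0,"dy": 0,"dz": 30,"spin": 0,"grip": 0.42}
    - {"dx": 0,"dy": 0,"dz": 35,"spin": 0,"grip": 0.42}
    - {"dx": 0,"dy": 0,"dz": 35,"spin": 0,"grip": 0.42}
    - {"dx": 0,"dy": 0,"dz": 35,"spin": 0,"grip": 0.55}
    - {"dx": 0,"dy": 0,"dz": 30,"spin": -4,"grip": 0.55}
    - {"dx": 5,"dy": 25,"dz": 0,"spin": -5,"grip": 0.55}
    - {"dx": 5,"dy": 25,"dz": 0,"spin": -5,"grip": 0.55}

```text
clock: 36.72
tool_pos: [0.4932, -0.2678, 0.2054]
orientation: [2.267, 2.166, 0.003]
wrist_force: [0.9, 1.2, -0.8]
opening: 0.052
grip_force: 0.0
```

Request:
step_arm:
  series:
    - {"dx": 5,"dy": 25,"dz": 0,"spin": -6,"grip": 0.55}
    - {"dx": 5,"dy": 25,"dz": 0,"spin": -6,"grip": 0.55}
    - {"dx": 5,"dy": 25,"dz": 0,"spin": -6,"grip": 0.55}
    - {"dx": 5,"dy": 25,"dz": 0,"spin": -6,"grip": 0.55}
    - {"dx": 5,"dy": 25,"dz": 0,"spin": -6,"grip": 0.55}
    - {"dx": 5,"dy": 25,"dz": 0,"spin": -6,"grip": 0.55}
    - {"dx": 5,"dy": 25,"dz": 0,"spin": -6,"grip": 0.55}
    - {"dx": 3,"dy": 25,"dz": 0,"spin": -4,"grip": 0.55}
    - {"dx": 0,"dy": 7,"dz": 0,"spin": 0,"grip": 0.55}
    - {"dx": 0,"dy": 0,"dz": 0,"spin": 0,"grip": 0.55}
    - {"dx": 0,"dy": 0,"dz": 0,"spin": 0,"grip": 0.55}

```text
clock: 37.63
tool_pos: [0.5303, -0.0595, 0.2024]
orientation: [2.933, 1.124, 0.001]
wrist_force: [0.3, -0.2, -0.6]
opening: 0.0515
grip_force: 0.0
```

```bash
python3 - <<'E'
from h import *
o=ctrl.observe();print(o['joints'],o['tool_pos'],yaw(),o['opening'])
w=cap('wrist');print(pix(w,(.5318,-.0577,.091)))
t=cap('top')
a=cv2.resize(t['pixels'][245:350,360:480,::-1],None,fx=3,fy=3)
b=w['pixels'][90:405,130:430,::-1]
cv2.imwrite('pics/m11.png',np.hstack([a,b[:315]]))
E
```

```text
[-0.42650185  0.59778077  0.75696264  1.88159454 -0.52843509  0.87241036
 -0.24344781] [ 0.53029399 -0.05954736  0.20242877] -48.052884634112615 0.05151728074406048
(np.float64(282.2527746660021), np.float64(208.65147208602022))
```

View pics/m11.png

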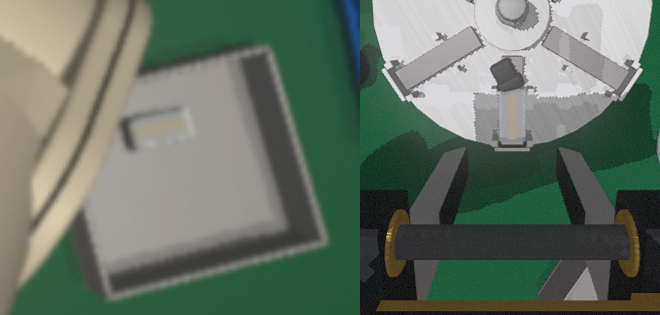

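Request:
step_arm:
  series:
    - {"dx": 1.5,"dy": 1.5,"dz": -25,"spin": 0,"grip": 0.55}
    - {"dx": 0,"dy": 0,"dz": -30,"spin": 0,"grip": 0.55}
    - {"dx": 0,"dy": 0,"dz": -28,"spin": 0,"grip": 0.55}
    - {"dx": 0,"dy": 0,"dz": -15,"spin": 0,"grip": 0.55}
    - {"dx": 0,"dy": 0,"dz": -7,"spin": 0,"grip": 0.55}
    - {"dx": 0,"dy": 0,"dz": 0,"spin": 0,"grip": 0.1}
    - {"dx": 0,"dy": 0,"dz": 0,"spin": 0,"grip": 0.1}
    - {"dx": 0,"dy": 0,"dz": 0,"spin": 0,"grip": 0.1}
    - {"dx": 0,"dy": 0,"dz": 0,"spin": 0,"grip": 0.1}
    - {"dx": 0,"dy": 0,"dz": 0,"spin": 0,"grip": 0.1}
    - {"dx": 0,"dy": 0,"dz": 0,"spin": 0,"grip": 0.1}
    - {"dx": 0,"dy": 0,"dz": 0,"spin": 0,"grip": 0.1}

```text
clock: 38.73
tool_pos: [0.5327, -0.0575, 0.0979]
orientation: [2.933, 1.122, 0.003]
wrist_force: [-0.6, -0.3, 6.4]
opening: 0.0233
grip_force: 30.0
```

Request:
step_arm:
  series:
    - {"dx": 0,"dy": 0,"dz": 10,"spin": 0,"grip": 0.1}
    - {"dx": 0,"dy": 0,"dz": 25,"spin": 0,"grip": 0.1}
    - {"dx": 0,"dy": 0,"dz": 30,"spin": 0,"grip": 0.1}
    - {"dx": 0,"dy": 0,"dz": 30,"spin": 0,"grip": 0.1}
    - {"dx": 0,"dy": 0,"dz": 10,"spin": 0,"grip": 0.1}
    - {"dx": 0,"dy": 0,"dz": 0,"spin": 0,"grip": 0.1}

```text
clock: 39.23
tool_pos: [0.5336, -0.0576, 0.2046]
orientation: [2.932, 1.122, 0.008]
wrist_force: [0.5, 0.1, -1.6]
opening: 0.0232
grip_force: 30.0
```

```bash
python3 - <<'E'
from h import *
o=ctrl.observe();print(o['opening'],o['grip_force'],o['tool_pos'],yaw())
s=cap('side');t0,s0=pickle.load(open('c0.pkl','rb'))
for a,b,R in((s0,s,(slice(138,195),slice(325,390))),(s0,s,(slice(280,375),slice(265,365)))):
    g=lambda k:cv2.cvtColor(k['pixels'],cv2.COLOR_RGB2GRAY)[R].astype(np.float32)
    print(cv2.phaseCorrelate(g(a),g(b)),np.abs(g(a)-g(b)).mean())
E
```

```text
0.023163009391430244 29.998052716255188 [ 0.5335561  -0.0575684   0.20459777] -48.11869317056965
((0.031116748197796085, 0.10114605377490449), 0.5228018418506339) 14.033198
((0.2670185192588477, 0.027132906251850386), 0.32420554459095) 11.086947
```

Request:
step_arm:
  series:
    - {"dx": -5,"dy": -13,"dz": 0,"spin": 5,"grip": 0.1}
    - {"dx": -9,"dy": -24,"dz": 0,"spin": 5,"grip": 0.1}
    - {"dx": -9,"dy": -24,"dz": 0,"spin": 5,"grip": 0.1}
    - {"dx": -9,"dy": -24,"dz": 0,"spin": 5,"grip": 0.1}
    - {"dx": -9,"dy": -24,"dz": 0,"spin": 5,"grip": 0.1}
    - {"dx": -9,"dy": -24,"dz": 0,"spin": 5,"grip": 0.1}
    - {"dx": -9,"dy": -24,"dz": 0,"spin": 5,"grip": 0.1}
    - {"dx": -9,"dy": -24,"dz": 0,"spin": 5,"grip": 0.1}
    - {"dx": -9,"dy": -24,"dz": 0,"spin": 5,"grip": 0.1}
    - {"dx": -9,"dy": -24,"dz": 0,"spin": 5,"grip": 0.1}
    - {"dx": -9,"dy": -24,"dz": 0,"spin": 5,"grip": 0.1}
    - {"dx": -9,"dy": -24,"dz": 0,"spin": 5,"grip": 0.1}

```text
clock: 40.28
tool_pos: [0.4265, -0.3342, 0.1999]
orientation: [-1.972, -2.441, -0.001]
wrist_force: [0.8, -0.1, -0.4]
opening: 0.0236
grip_force: 30.0
```

Request:
step_arm:
  series:
    - {"dx": 0,"dy": -4,"dz": 0,"spin": 0,"grip": 0.1}
    - {"dx": 0,"dy": 0,"dz": 0,"spin": 0,"grip": 0.1}
    - {"dx": 0,"dy": 0,"dz": -25,"spin": 0,"grip": 0.1}
    - {"dx": 0,"dy": 0,"dz": -35,"spin": 0,"grip": 0.1}
    - {"dx": 0,"dy": 0,"dz": -30,"spin": 0,"grip": 0.1}
    - {"dx": 0,"dy": 0,"dz": -10,"spin": 0,"grip": 0.1}
    - {"dx": 0,"dy": 0,"dz": 0,"spin": 0,"grip": 0.1}
    - {"dx": 0,"dy": 0,"dz": 0,"spin": 0,"grip": 0.1}

```text
clock: 40.95
tool_pos: [0.4282, -0.3374, 0.1017]
orientation: [-1.979, -2.439, -0.0]
wrist_force: [-0.7, -0.3, -0.0]
opening: 0.0235
grip_force: 30.0
```

```bash
python3 - <<'E'
from h import *
o=ctrl.observe();print(o['opening'],o['grip_force'],o['tool_pos'],yaw(),o['joints'])
E
```

```text
0.023487880864019827 29.99800980091095 [ 0.42822145 -0.33742985  0.10168194] 11.892872986667255 [ 0.39705912  0.67939531  0.33795531  1.92772626 -0.37954299  0.59794929
  1.19024145]
```

Down 73 mm, release, and rise clear.

Request:
step_arm:
  series:
    - {"dx": 0,"dy": 0,"dz": -30,"spin": 0,"grip": 0.1}
    - {"dx": 0,"dy": 0,"dz": -25,"spin": 0,"grip": 0.1}
    - {"dx": 0,"dy": 0,"dz": -12,"spin": 0,"grip": 0.1}
    - {"dx": 0,"dy": 0,"dz": -6,"spin": 0,"grip": 0.1}
    - {"dx": 0,"dy": 0,"dz": 0,"spin": 0,"grip": 0.1}
    - {"dx": 0,"dy": 0,"dz": 0,"spin": 0,"grip": 0.1}
    - {"dx": 0,"dy": 0,"dz": 0,"spin": 0,"grip": 0.42}
    - {"dx": 0,"dy": 0,"dz": 0,"spin": 0,"grip": 0.42}
    - {"dx": 0,"dy": 0,"dz": 0,"spin": 0,"grip": 0.42}
    - {"dx": 0,"dy": 0,"dz": 10,"spin": 0,"grip": 0.42}
    - {"dx": 0,"dy": 0,"dz": 30,"spin": 0,"grip": 0.42}
    - {"dx": 0,"dy": 0,"dz": 35,"spin": 0,"grip": 0.42}

```text
clock: 41.95
tool_pos: [0.4266, -0.3374, 0.104]
orientation: [-1.978, -2.435, 0.0]
wrist_force: [1.4, 0.2, 0.6]
opening: 0.0392
grip_force: 0.0
```

Request:
step_arm:
  series:
    - {"dx": 0,"dy": 0,"dz": 40,"spin": 0,"grip": 0.42}
    - {"dx": 0,"dy": 0,"dz": 40,"spin": 0,"grip": 0.42}
    - {"dx": 0,"dy": 0,"dz": 40,"spin": 0,"grip": 0.42}
    - {"dx": 0,"dy": 40,"dz": 0,"spin": 0,"grip": 0.42}
    - {"dx": 0,"dy": 40,"dz": 0,"spin": 0,"grip": 0.42}
    - {"dx": 0,"dy": 40,"dz": 0,"spin": 0,"grip": 0.42}
    - {"dx": 0,"dy": 40,"dz": 0,"spin": 0,"grip": 0.42}
    - {"dx": 0,"dy": 40,"dz": 0,"spin": 0,"grip": 0.42}
    - {"dx": 0,"dy": 40,"dz": 0,"spin": 0,"grip": 0.42}
    - {"dx": 0,"dy": 40,"dz": 0,"spin": 0,"grip": 0.42}
    - {"dx": 0,"dy": 40,"dz": 0,"spin": 0,"grip": 0.42}
    - {"dx": 0,"dy": 0,"dz": 0,"spin": 0,"grip": 0.42}

```text
clock: 42.95
tool_pos: [0.4274, -0.0098, 0.2242]
orientation: [-1.963, -2.449, -0.005]
wrist_force: [-0.1, -0.1, 0.3]
opening: 0.0393
grip_force: 0.0
```

```bash
python3 - <<'E'
from h import *
o=ctrl.observe();print(o['tool_pos'],o['opening'])
t=cap('top')['pixels'][:,:,::-1];s=cap('side')['pixels'][:,:,::-1]
a=cv2.resize(t[125:350,80:480],(720,405))
r=lambda y0,y1,x0,x1:cv2.resize(s[y0:y1,x0:x1],(240,180))
cv2.imwrite('pics/fin.png',np.vstack([a,np.hstack([r(280,375,260,387),r(130,205,310,410),r(150,280,200,373)])]))
E
```

```text
[ 0.42739607 -0.00980079  0.22422413] 0.039343335287043375
```

View pics/fin.png

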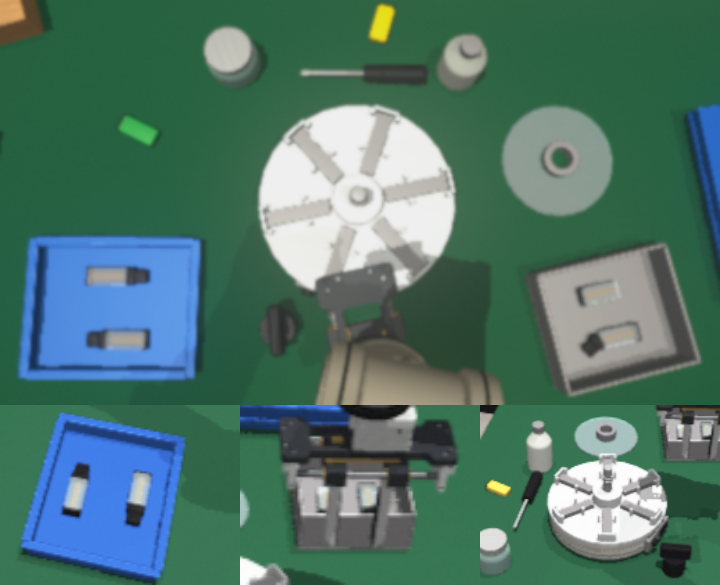

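The final picture shows two sound cartridges flat in the tray at (118,275) and (120,340). The two rejects are in the grey box at (600,292) and (612,338). The knob is at (280,328), the cover lies flat at (557,160), all the nests are empty, and the bystanders have not moved.

```bash
python3 -c "
from plant import ctrl
print(ctrl.sign_off())"
```

```text
the job is handed in; nothing more can be done
None
```

The job is handed in at about 43 s: knob and cover are on the bench, both sound cartridges are flat in the blue tray, and both rejects are in the grey box; the sign-off returned no verdict.

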